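Roll two slotted hex bars face-up and load the drilling tray

ROBOT

A 6-joint arm with a two-finger parallel gripper is mounted at the origin on the work surface; the furniture and walls round the work are solid. World frame = base frame: x ahead of the robot, y to its left, z up, the work surface at z = 0. Lengths are in m, angles in rad, forces in N, time in s.
With the tool pointing down it reaches from about 0.35 to 0.85 m from the base axis. Payload 8.1 kg.
Tool frame: the origin (TCP) lies at the very end of the fingers, on their centre line; the grasp point (between the pads) lies manip.hold_point_z behind it (manip.hold_point_z is the distance from the TCP to the grasp point, in m); x points along the fingers, y is the direction in which the jaws open and shut, and the axes are right-handed (so a half turn about x gives the same grasp; the last joint's range is limited). The gripper opens to 85 mm and grips with 20 to 120 N. Pads are 22 mm wide; open, the fingers measure 114 mm over their backs; the gripper's body (76 mm by 85 mm) begins 54 mm behind the grasp point. The pads swing forward as they close: fully open they stand 13 mm farther back than shut.
Start: joints at [1.228, 0.13, 1.488, -0, 1.523, -0.085], TCP at [0.153, 0.58, 0.231] pointing down, gripper open.
Joint ranges: [-2.96, 2.96], [-0.89, 2.26], [0.02, 2.5], [-1.34, 4.48], [0, 2.73], [-2.66, 2.66]. Speed limits (rad/s): [2.39, 2.39, 2.79, 3.14, 3.14, 3.14].

INTERFACE

Orientations are given as a unit quaternion [w, x, y, z].
In Python, from station import manip gives the robot as it stands.
- The arm moves only by the shell command python3 -m crank 'ROWS' [FORCE]. ROWS is JSON, a list of rows, each an object with "hand": the gripper's target within -1 to 1 (fully open at 1, half-way at 0, shut at -1); "offset": the shift along the tool's x, y, z normalised to -1 to 1, where 1 is 20 cm, a list of three; "yaw": the turn about the tool's x normalised to -1 to 1, where 1 is 90 degrees. In form: [{"hand": hand, "offset": [dx, dy, dz], "yaw": yaw}, ...]. A call has 1 to 10 rows; each row shifts and turns the pose as measured when the row begins, along the tool's axes as they then stand; what a row does not reach is not made up. A row lasts 1/10 s, in which the tool goes at most 50 mm and 8.59 degrees, less where a joint would pass 70% of its speed; a pose out of reach is approached as far as the arm can. A call with a number of a shift or a turn outside -1 to 1 is refused whole. A call with a gripper value outside its range is refused whole. The fingers move at their own pace and stop on an object; FORCE is the grip in N (left out, the last holds). Time passes only in rows, so rows that do not move let the fingers close. It gives the time, the measured TCP pose, the force and the opening at its end, in the units of the state.
- manip.get_obs(): the state, without advancing time (a new reading comes with each control period).
- manip.grab_frame(name): name is "side" or "top" or "wrist"; returns the picture (420x560x3 uint8, red, green, blue); there is no depth.
- manip.camera_info(name): a dict with "camera_matrix" (3x3 intrinsics, pixels), "T" (4x4, takes a point from camera to world coordinates); the wrist camera has in their place "tool_from_camera" (4x4, takes a point from camera to tool coordinates, whose origin is the TCP and whose axes are the tool frame's). Camera axes: x right, y down, z forward; pixel columns grow to the right and rows downward; lengths in m; the calibration is good to about 2 mm. A picture is of the moment at which its call begins: read the wrist's pose just before it. camera_info takes no time and is no camera call.
- manip.sign_off(): hands the job in, once; it reports no verdict.
The state is a dict: "time": time; "joints": joint angles; "joint_velocities": joint speeds; "effort": joint torques, N m; "tcp_pos": TCP position; "ee_rot": TCP orientation; "wrist_force": force on the tool from outside, world axes, zero at the start; "ft_torque": the same for the moment, N m; "opening": finger opening in m.
Only numpy, scipy, OpenCV 4.12 (cv2) and the standard library are available. Lean on these libraries where they do the work, as an engineer would, in place of code of your own. Each camera call takes 0.05 s, during which the arm holds its last target.

TASK

Get the two hexagonal bars ready for drilling: roll each one over on the bench, flat by flat, until its slotted face is on top, and only then lift it and lay it flat in the bed of its own length in the tray, slot still on top and spigot over the low sill, not at the tall stop. Never lift a bar off the bench while its slot is not on top, and leave the spray can, dropper bottle, grease tub and tape measure where they stand.

Things in the scene. Friction and masses are not known exactly. Their poses are not given: they have to be found in the camera images.
- long_bar: Aluminium hexagonal bar, 0.5 kg, 150 mm long, 40 across flats (46 across corners, flats 23 wide), lying on a flat; its middle 40 mm is turned to a round waist, 32 diameter. One flat of the six has a slot 11 wide, 4 deep down its middle; a round spigot (18 diameter, 25 long) ends one end. Origin on the axis at mid-length of the hexagon; x to the spigot, z out of the slotted face; slot starts 120 degrees from the top.
- short_bar: Aluminium hexagonal bar, 0.4 kg, 110 mm long, 40 across flats (46 across corners, flats 23 wide), lying on a flat; its middle 40 mm is turned to a round waist, 32 diameter. One flat of the six has a slot 11 wide, 4 deep down its middle; a round spigot (18 diameter, 25 long) ends one end. Origin on the axis at mid-length of the hexagon; x to the spigot, z out of the slotted face; slot starts 60 degrees from the top.
- long_spigot (a point): Centre of the free end of the long bar's spigot, 100 mm along x from the bar's origin. Each roll over a long edge carries the bar 23 mm sideways. Pushed inwards and upwards at the side edge (20 mm up) the bar tips about its far lower edge; friction on the bench is ordinary (about 0.6). The waist is the safe place to grip: pinched across its corners the hexagon twists.
- short_spigot (a point): Centre of the free end of the short bar's spigot, 80 mm along x from the bar's origin. Each roll over a long edge carries the bar 23 mm sideways. Pushed inwards and upwards at the side edge (20 mm up) the bar tips about its far lower edge; friction on the bench is ordinary (about 0.6). The waist is the safe place to grip: pinched across its corners the hexagon twists.
- tray: Fixed plywood board, 196 x 200 mm and 8 mm thick, with two shallow beds of aluminium strip side by side, both running along the tray's x. Origin on the bench under the middle of the beds; x towards the low sills (they face the robot), z up. A valve and a pump flange, 190 mm high, stand close beyond its far edge: turn a bar above them before lowering it straight down.
- long_bed (a point): Middle of the floor of the long bed (tray's +y side), 8 mm above the bench; x to its low sill. 160 mm long inside, 52 wide. At its -x end a stop 28 mm high above the floor, at +x a sill 6 mm high, which the spigot overhangs. Side rails 6 mm thick, 10 high, with a gap 60 mm long in the middle for the fingers. The beds' centre lines are 104 mm apart.
- short_bed (a point): Middle of the short bed (for the 110 mm bar), on its floor, 8 mm above the bench; axes and build as for the long bed, but 120 mm long inside.
- spray: Bystander: aerosol can, 59 mm in diameter, 200 mm tall, standing; origin at the centre of its underside.
- dropper: Bystander: red dropper bottle, 30 mm in diameter, 100 mm tall, standing; origin at the centre of its underside.
- tub: Bystander: grease tub with a red lid, 70 mm in diameter, 64 mm tall, standing; origin at the centre of its underside.
- tape: Bystander: tape measure, 37 x 82 mm and 64 mm tall, standing; origin at the centre of its underside.

How it is judged:
By the outcome, as a careful person would: the job done as asked, in the order asked, and still so for the second after the job is handed in, with the robot touching nothing.
It also fails if it takes over 72 s, if anything falls off the work surface, if the arm or the gripper's body presses on something with over 40 N, if the wrist force passes 120 N, or if a joint passes its speed limit or range.

## Working session

There is one attempt and no reset: what is moved stays moved. The work goes in short steps, Python scripts to look and compute and a shell command to move; the robot and the scene stay as the last step left them, time stands still between calls to the robot, and variables do not carry over. Pictures are saved under pics/ and viewed, and the job is handed in when it is done.

```bash
ls; mkdir -p pics; python3 - <<'E'
from station import manip
import cv2,numpy as np
print(manip.hold_point_z); print(manip.get_obs())
for n in ["side","top","wrist"]:
    o=manip.get_obs(); f=manip.grab_frame(n); cv2.imwrite(f"pics/{n}0.png",f[:,:,::-1])
    print(n,{k:np.round(v,4).tolist() if not isinstance(v,str) else v for k,v in manip.camera_info(n).items()})
E
```

```text
pics
0.0187
{'time': 0.0, 'joints': array([ 1.22760463e+00,  1.31139529e-01,  1.48933651e+00,  2.30005865e-05,
        1.52299645e+00, -8.54329307e-02]), 'joint_velocities': array([ 0.00137063, -0.00236149,  0.00022522,  0.00047348,  0.0012726 ,
        0.00231902]), 'effort': array([ 1.70257766e-05, -5.69384372e+01, -5.00562501e+01, -6.89283843e-05,
        1.43924786e-02, -6.38265206e-06]), 'tcp_pos': array([0.15274485, 0.57964115, 0.23022593]), 'ee_rot': array([ 0.70109277,  0.09023208,  0.70139134, -0.09152746]), 'wrist_force': array([ 0.29175122,  0.25041447, -0.43213268]), 'ft_torque': array([0.04834271, 0.01618076, 0.01224991]), 'opening': 0.08538105282685056}
side {'camera_matrix': [[521.7562, 0.0, 280.4028], [0.0, 521.7562, 209.7196], [0.0, 0.0, 1.0]], 'T': [[0.8524, -0.3462, 0.3918, 0.0597], [-0.5226, -0.5843, 0.6208, -0.6713], [0.014, -0.734, -0.679, 0.8319], [0.0, 0.0, 0.0, 1.0]]}
top {'camera_matrix': [[471.2853, 0.0, 283.248], [0.0, 471.2853, 210.9578], [0.0, 0.0, 1.0]], 'T': [[-0.0261, -0.9949, 0.0976, 0.3939], [-0.9997, 0.0261, -0.0016, 0.0544], [-0.0009, -0.0976, -0.9952, 1.2872], [0.0, 0.0, 0.0, 1.0]]}
wrist {'camera_matrix': [[312.5908, 0.0, 279.2132], [0.0, 312.5908, 204.4161], [0.0, 0.0, 1.0]], 'tool_from_camera': [[0.0005, -0.3006, 0.9538, -0.1427], [1.0, 0.0008, -0.0002, -0.0008], [-0.0007, 0.9538, 0.3006, -0.0756], [0.0, 0.0, 0.0, 1.0]]}
```

View pics/side0.png

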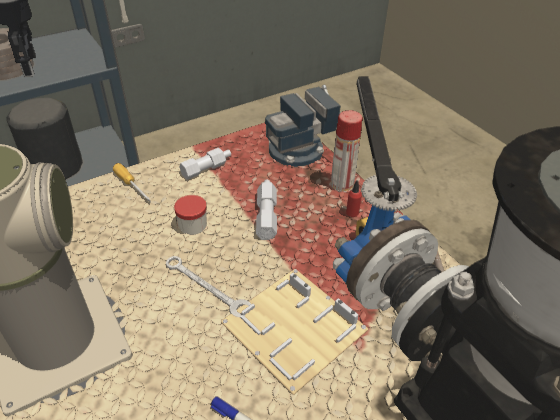

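View pics/top0.png

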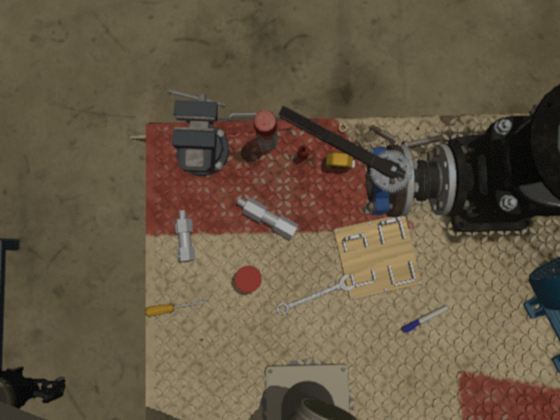

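View pics/wrist0.png

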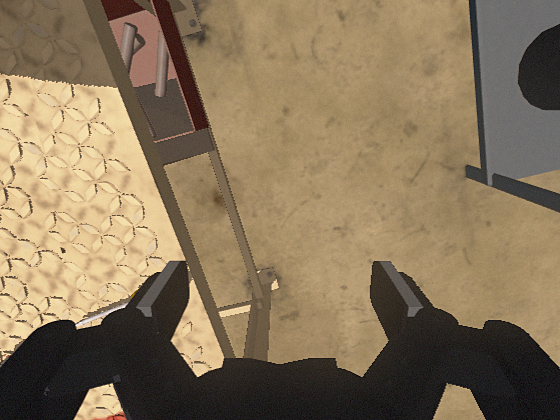

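Side and top show the long bar (top ~268,218, spigot at 240,202), the short bar (184,238, spigot at 183,213) and the tray (377,257). Next I enlarge these areas.

```bash
cat > h.py <<'E'
import numpy as np,cv2
from station import manip
from scipy.spatial.transform import Rotation as R
def ray(name,uv,obs=None):
    ci=manip.camera_info(name);K=ci["camera_matrix"]
    if name=="wrist":
        T=np.eye(4);q=obs["ee_rot"];T[:3,:3]=R.from_quat([q[1],q[2],q[3],q[0]]).as_matrix();T[:3,3]=obs["tcp_pos"];T=T@ci["tool_from_camera"]
    else: T=np.array(ci["T"])
    d=T[:3,:3]@np.linalg.solve(K,[uv[0],uv[1],1.]);return T[:3,3],d
def onz(name,uv,z,obs=None):
    o,d=ray(name,uv,obs);return o+d*(z-o[2])/d[2]
def proj(name,p,obs=None):
    ci=manip.camera_info(name);K=np.array(ci["camera_matrix"])
    if name=="wrist":
        T=np.eye(4);q=obs["ee_rot"];T[:3,:3]=R.from_quat([q[1],q[2],q[3],q[0]]).as_matrix();T[:3,3]=obs["tcp_pos"];T=T@ci["tool_from_camera"]
    else: T=np.array(ci["T"])
    c=np.linalg.inv(T)@np.append(p,1);u=K@c[:3];return u[:2]/u[2]
def axes(o):
    q=o["ee_rot"];return R.from_quat([q[1],q[2],q[3],q[0]]).as_matrix()
E
python3 - <<'E'
import cv2
t=cv2.imread("pics/top0.png");s=cv2.imread("pics/side0.png")
cv2.imwrite("pics/top0a.png",cv2.resize(t[180:320,140:320],None,fx=4.4,fy=4.28,interpolation=cv2.INTER_CUBIC)[:600,:800])
cv2.imwrite("pics/top0b.png",cv2.resize(t[200:310,320:440],None,fx=5,fy=5,interpolation=cv2.INTER_CUBIC))
cv2.imwrite("pics/side0a.png",cv2.resize(s[130:250,170:330],None,fx=5,fy=5,interpolation=cv2.INTER_CUBIC))
cv2.imwrite("pics/side0b.png",cv2.resize(s[260:380,220:380],None,fx=5,fy=5,interpolation=cv2.INTER_CUBIC))
E
```

```text
(no output)
```

View pics/top0a.png

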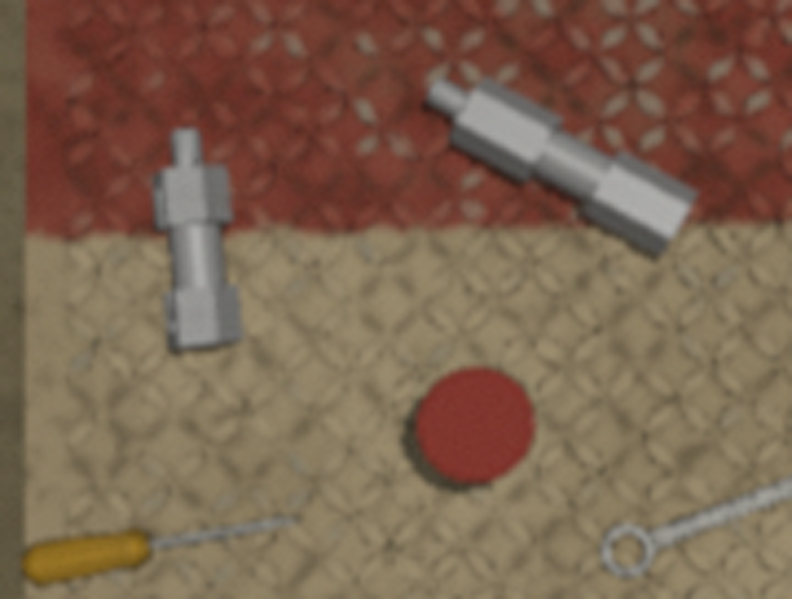

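View pics/top0b.png

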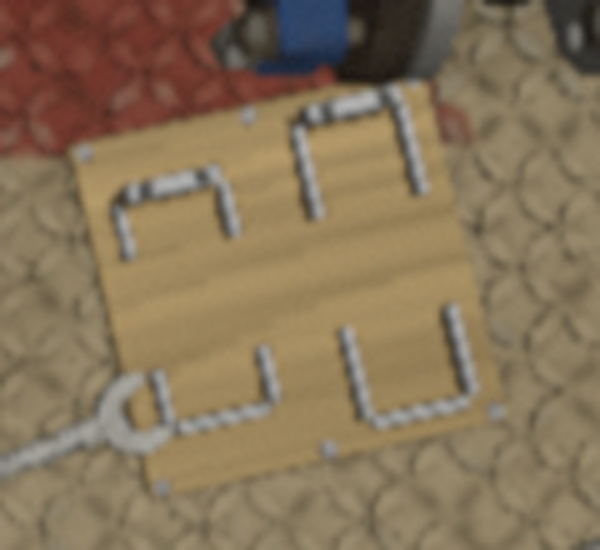

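View pics/side0a.png

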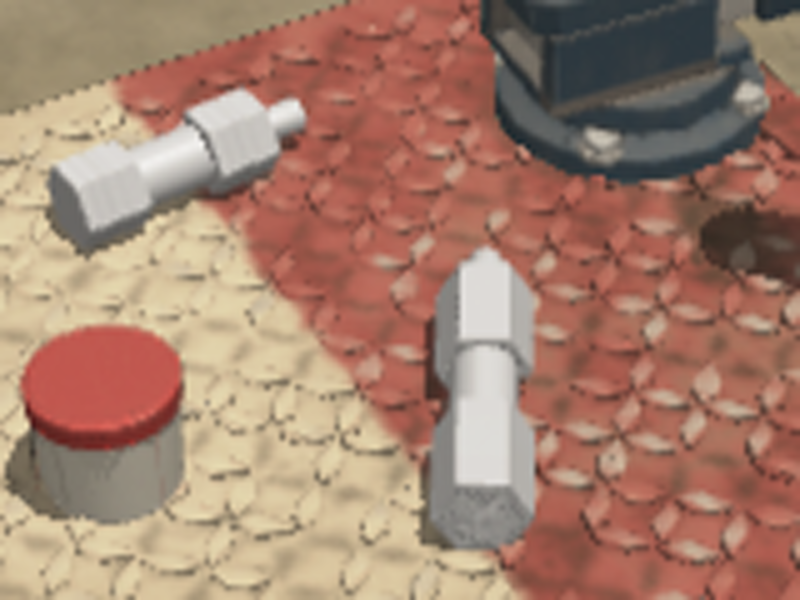

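View pics/side0b.png

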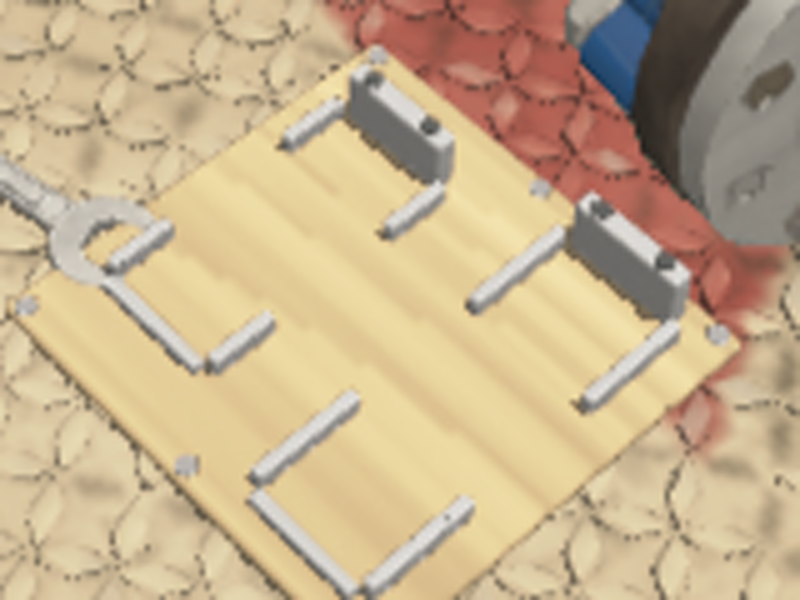

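The short bar in the top crop has a dark notch on its left flank near its lower end, and the tray beds are clear. I compute the poses from the pixels.

```bash
python3 - <<'E'
from h import *
A=lambda x,y:(140+x/4.4,180+y/4.28)   # top0a crop
B=lambda x,y:(320+x/5,200+y/5)
S=lambda x,y:(170+x/5,130+y/5); S2=lambda x,y:(220+x/5,260+y/5)
np.set_printoptions(precision=4,suppress=True)
print("long top-flat mid ends", onz("top",A(478,100),.04), onz("top",A(672,222),.04), "spigot",onz("top",A(440,93),.02))
print("short top-flat ends", onz("top",A(193,180),.04), onz("top",A(203,335),.04),"spigot end",onz("top",A(184,132),.02))
print("tub lid", onz("top",A(475,425),.064))
print("side long top near end",onz("side",S(482,480),.04),"far",onz("side",S(487,268),.04))
print("side short: ",onz("side",S(105,195),.04))
for n,p in dict(c1=(85,153),c2=(425,82),c3=(495,412),c4=(162,487),mA=(248,115),mB=(330,448)).items(): print("screw",n,onz("top",B(*p),.008))
for n,p in dict(c1=(378,55),c4=(28,305),c2=(717,335),mA=(540,187),mB=(187,465)).items(): print("side screw",n,onz("side",S2(*p),.008))
print("sprayTop",onz("top",(265,121),.2),"dropper",onz("top",(303,152),.1),"tape",onz("top",(340,158),.06),"tub side")
print("valve hub",onz("top",(392,170),.2), "lever end",onz("top",(283,112),.25))
o=manip.get_obs();print(axes(o))
E
```

```text
long top-flat mid ends [0.539 0.144 0.04 ] [0.46   0.0287 0.04  ] spigot [0.5464 0.1687 0.02  ]
short top-flat ends [0.4936 0.3168 0.04  ] [0.3978 0.3113 0.04  ] spigot end [0.5257 0.3263 0.02  ]
tub lid [0.3397 0.1478 0.064 ]
side long top near end [0.4635 0.024  0.04  ] far [0.5377 0.1459 0.04  ]
side short:  [0.4058 0.2879 0.04  ]
screw c1 [ 0.462  -0.0922  0.008 ]
screw c2 [ 0.4958 -0.2788  0.008 ]
screw c3 [ 0.317  -0.3072  0.008 ]
screw c4 [ 0.2819 -0.1268  0.008 ]
screw mA [ 0.4803 -0.1816  0.008 ]
screw mB [ 0.3002 -0.2177  0.008 ]
side screw c1 [ 0.4647 -0.0928  0.008 ]
side screw c4 [ 0.2845 -0.1288  0.008 ]
side screw c2 [ 0.4997 -0.2735  0.008 ]
side screw mA [ 0.4828 -0.1828  0.008 ]
side screw mB [ 0.302  -0.2193  0.008 ]
sprayTop [0.7151 0.0902 0.2   ] dropper [ 0.6608 -0.0021  0.1   ] tape [ 0.6511 -0.1013  0.06  ] tub side
valve hub [ 0.5901 -0.204   0.2   ] lever end [0.7201 0.0474 0.25  ]
[[-0.0005  0.2549  0.967 ]
 [-0.0013  0.967  -0.2549]
 [-1.     -0.0014 -0.0001]]
```

```bash
python3 -m crank '[{"hand":1,"offset":[0,-0.15,0.19],"yaw":0},{"hand":1,"offset":[0,-0.15,0.19],"yaw":0},{"hand":1,"offset":[0,-0.15,0.19],"yaw":0},{"hand":1,"offset":[0,-0.15,0.19],"yaw":0},{"hand":1,"offset":[0,-0.15,0.19],"yaw":0},{"hand":1,"offset":[0,-0.15,0.19],"yaw":0},{"hand":1,"offset":[0,-0.15,0.19],"yaw":0},{"hand":1,"offset":[0,-0.15,0.19],"yaw":0},{"hand":1,"offset":[0,-0.13,0.16],"yaw":0},{"hand":1,"offset":[0,0,0],"yaw":0}]'
python3 - <<'E'
from h import *
o=manip.get_obs();f=manip.grab_frame("wrist");cv2.imwrite("pics/w1.png",f[:,:,::-1]);print(o["tcp_pos"],o["ee_rot"],o["joints"],axes(o))
np.save("o1.npy",o,allow_pickle=True)
E
```

```text
time: 1.15
tcp_pos: [0.416, 0.2241, 0.2265]
ee_rot: [0.701, 0.087, 0.702, -0.091]
wrist_force: [-0.6, -0.0, -0.6]
opening: 0.0853
[0.41600381 0.22410527 0.22646793] [ 0.70082616  0.08679348  0.70212395 -0.09127728] [ 0.38914857 -0.21360393  1.83143552 -0.00461683  1.52848389 -0.92893988] [[-0.00261918  0.24981857  0.96828912]
 [-0.00605944  0.9682707  -0.2498302 ]
 [-0.99997821 -0.00652164 -0.00102231]]
```

View pics/w1.png

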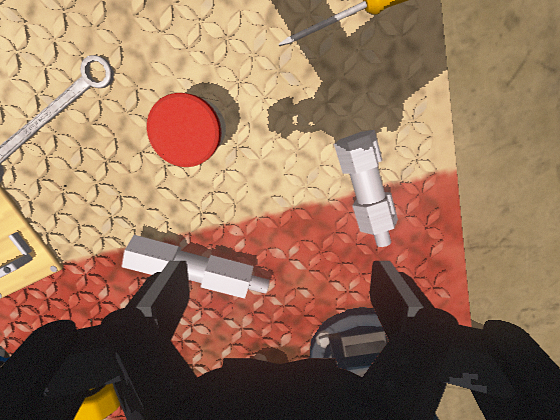

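Wrist view: tub at (183,130), short bar from (357,145) to its spigot (383,240), long bar from (148,255) to its spigot (268,285). I enlarge both to find the slots.

```bash
python3 - <<'E'
import cv2
t=cv2.imread("pics/w1.png")
a=cv2.resize(t[120:255,320:420],None,fx=4.4,fy=4.4,interpolation=cv2.INTER_CUBIC)
b=cv2.resize(t[225:305,115:275],None,fx=5,fy=5,interpolation=cv2.INTER_CUBIC)
cv2.imwrite("pics/w1a.png",a);cv2.imwrite("pics/w1b.png",b)
E
```

```text
(no output)
```

View pics/w1a.png

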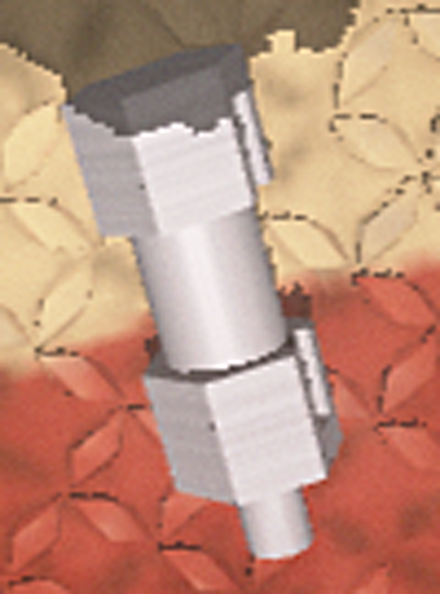

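View pics/w1b.png

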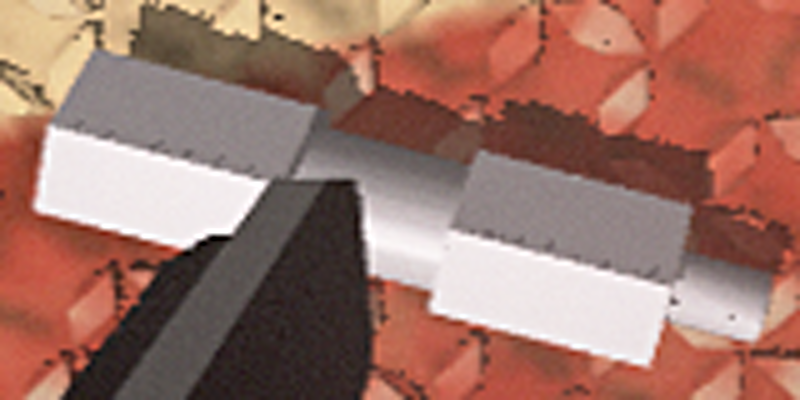

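```bash
python3 - <<'E'
from h import *
f=manip.grab_frame("side")[:,:,::-1]
cv2.imwrite("pics/s1a.png",cv2.resize(f[195:250,240:300],None,fx=10,fy=10,interpolation=cv2.INTER_CUBIC))
cv2.imwrite("pics/s1.png",f)
E
```

```text
(no output)
```

View pics/s1a.png

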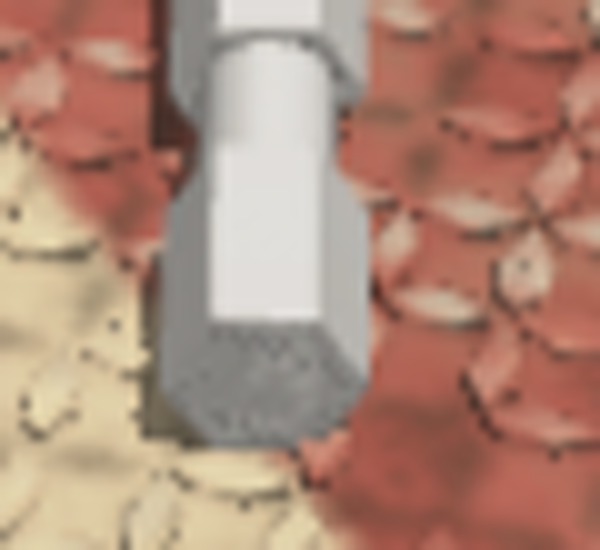

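The near end of the long bar at (270,385) in this crop seems notched at the lower right (~320,430), but not clearly. I look at that end from closer.

```bash
python3 -m crank '[{"hand":0.6,"offset":[0.03,-0.215,0.066],"yaw":0},{"hand":0.6,"offset":[0.03,-0.215,0.066],"yaw":0},{"hand":0.6,"offset":[0.03,-0.215,0.066],"yaw":0},{"hand":0.6,"offset":[0.03,-0.215,0.066],"yaw":0},{"hand":0.6,"offset":[0.03,-0.215,0.066],"yaw":0},{"hand":0.6,"offset":[0.03,-0.215,0.066],"yaw":0},{"hand":0.6,"offset":[0.03,-0.215,0.066],"yaw":0},{"hand":0.6,"offset":[0,0,0],"yaw":0}]'
python3 - <<'E'
from h import *
o=manip.get_obs();f=manip.grab_frame("wrist");cv2.imwrite("pics/w2.png",f[:,:,::-1]);print(o["tcp_pos"],o["opening"],o["joints"])
np.save("o2.npy",o,allow_pickle=True)
E
```

```text
time: 2.05
tcp_pos: [0.4293, -0.0845, 0.1832]
ee_rot: [0.702, 0.08, 0.703, -0.081]
wrist_force: [-0.8, 1.0, -1.0]
opening: 0.0685
[ 0.42934308 -0.08451058  0.18315975] 0.06847458567928784 [-3.11111179e-01 -2.95385097e-01  1.97853230e+00 -6.19129512e-04
  1.46106198e+00 -1.65364166e+00]
```

View pics/w2.png

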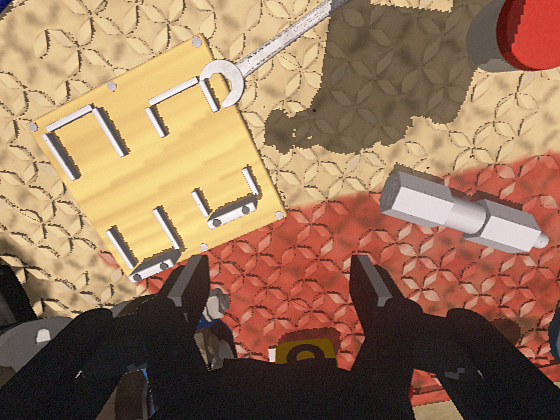

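The whole tray is in view (beds at (105,160) and (205,150)), and the long bar's plain end is at (392,190). I zoom in on that end.

```bash
python3 - <<'E'
import cv2
t=cv2.imread("pics/w2.png")
cv2.imwrite("pics/w2a.png",cv2.resize(t[155:260,370:555],None,fx=4.3,fy=4.3,interpolation=cv2.INTER_CUBIC))
cv2.imwrite("pics/w2c.png",cv2.resize(t[160:225,372:432],None,fx=9,fy=9,interpolation=cv2.INTER_CUBIC))
cv2.imwrite("pics/w2b.png",cv2.resize(t[30:285,25:295],None,fx=2.3,fy=2.3,interpolation=cv2.INTER_CUBIC))
E
```

```text
(no output)
```

View pics/w2c.png

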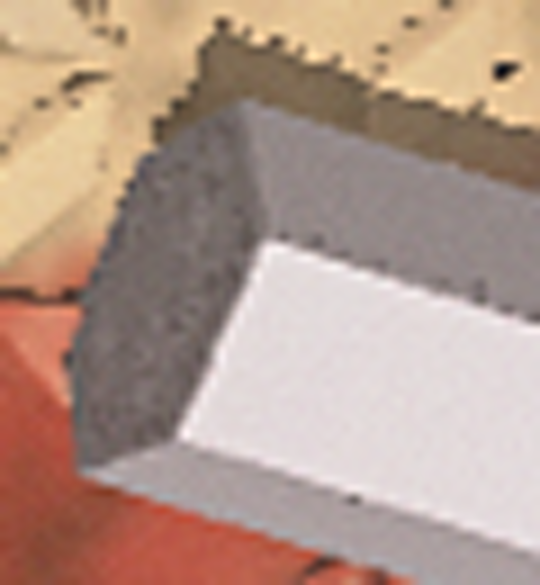

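View pics/w2a.png

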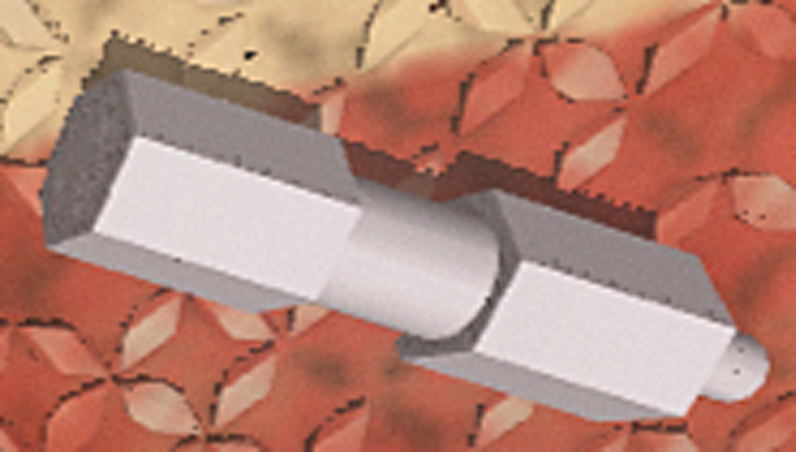

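View pics/w2b.png

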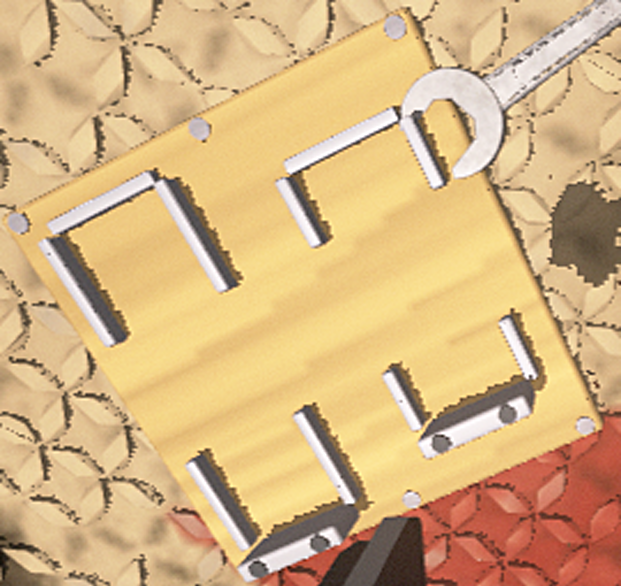

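```bash
python3 - <<'E'
from h import *
c=np.array([.4998,.0858,.02]);hd=np.radians(55.6);ex=np.array([np.cos(hd),np.sin(hd),0]);r=np.array([ex[1],-ex[0],0]) # right of heading
z=np.array([0,0,1]);e=c-ex*.075
o2=np.load("o2.npy",allow_pickle=True).item()
P={'RT':(.0115,.02),'R':(.0231,0),'RB':(.0115,-.02),'LB':(-.0115,-.02),'L':(-.0231,0),'LT':(-.0115,.02)}
for k,(a,b) in P.items():
    p=e+r*a+z*b
    w=proj("wrist",p,o2);s=proj("side",p)
    print(k,"w2c crop",(w-[372,160])*9,"s1a crop",(s-[240,195])*10)
a=cv2.imread("pics/w2.png")[175:222,372:400];a=cv2.resize(a,None,fx=12,fy=12,interpolation=cv2.INTER_NEAREST)
b=cv2.imread("pics/s1.png")[222:245,250:285];b=cv2.resize(b,None,fx=12,fy=12,interpolation=cv2.INTER_NEAREST)
g=lambda i:np.clip(255*(i/255.)**0.7,0,255).astype(np.uint8)
H=max(a.shape[0],b.shape[0]);im=np.zeros((H,a.shape[1]+b.shape[1]+10,3),np.uint8);im[:a.shape[0],:a.shape[1]]=g(a);im[:b.shape[0],a.shape[1]+10:]=g(b)
cv2.imwrite("pics/cmp.png",im);print(im.shape)
E
```

```text
RT w2c crop [186.86542517 395.97676814] s1a crop [293.18944897 322.8669953 ]
R w2c crop [ 79.20130937 434.27788305] s1a crop [346.30459411 390.48862451]
RB w2c crop [ 71.59418234 297.07267568] s1a crop [293.26351469 451.70682666]
LB w2c crop [160.25183361 121.45235171] s1a crop [189.35003733 446.90822496]
L w2c crop [270.4673859   61.72992016] s1a crop [135.0854377 380.8057099]
LT w2c crop [289.58820256 199.63126096] s1a crop [186.76829028 318.02493664]
(564, 766, 3)
```

View pics/cmp.png

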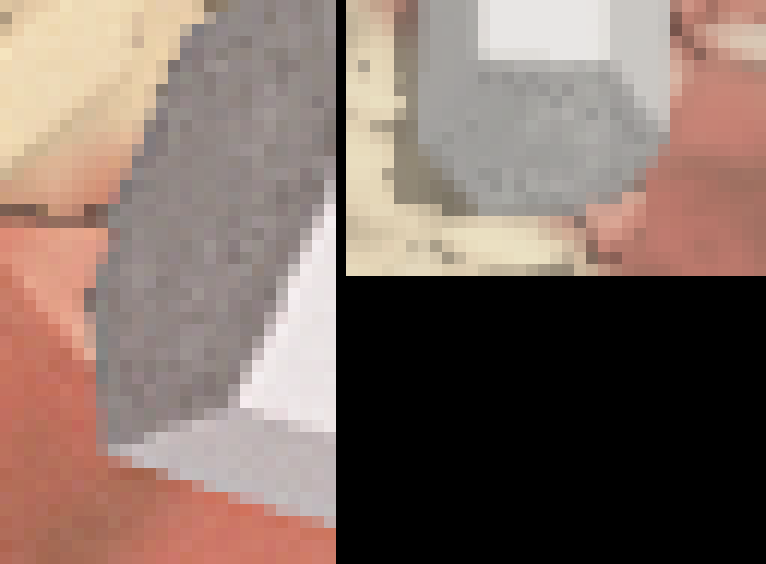

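```bash
python3 -m crank '[{"hand":0.6,"offset":[0.18,0.04,-0.01],"yaw":0},{"hand":0.6,"offset":[0.18,0.04,-0.01],"yaw":0},{"hand":0.6,"offset":[0.18,0.04,-0.01],"yaw":0},{"hand":0.6,"offset":[0,0,0],"yaw":0}]'
python3 - <<'E'
from h import *
o=manip.get_obs();f=manip.grab_frame("wrist");cv2.imwrite("pics/w3.png",f[:,:,::-1]);print(o["tcp_pos"],o["opening"])
np.save("o3.npy",o,allow_pickle=True)
E
```

```text
time: 2.5
tcp_pos: [0.431, -0.0498, 0.0748]
ee_rot: [0.703, 0.079, 0.702, -0.077]
wrist_force: [-0.7, -0.8, -0.3]
opening: 0.0687
[ 0.43098598 -0.04976115  0.07480341] 0.06867637201288265
```

View pics/w3.png

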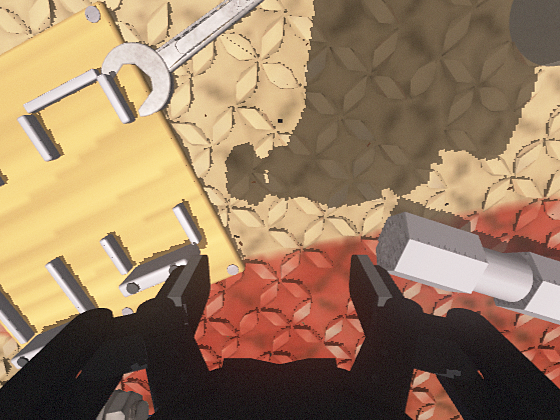

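```bash
python3 - <<'E'
import cv2,numpy as np
t=cv2.imread("pics/w3.png")[200:290,365:440]
t=np.clip(255*(t/255.)**0.6,0,255).astype(np.uint8)
cv2.imwrite("pics/w3a.png",cv2.resize(t,None,fx=6.6,fy=6.6,interpolation=cv2.INTER_NEAREST))
E
```

```text
(no output)
```

View pics/w3a.png

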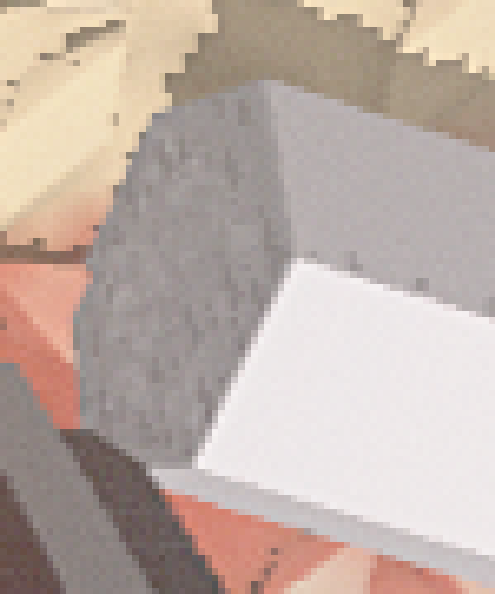

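```bash
python3 -m crank '[{"hand":-1,"offset":[0,-0.09,0.06],"yaw":0},{"hand":-1,"offset":[0,-0.09,0.06],"yaw":0},{"hand":-1,"offset":[0.05,0,0],"yaw":0},{"hand":-1,"offset":[0.05,0,0],"yaw":0},{"hand":-1,"offset":[0,0,0],"yaw":0}]'
python3 - <<'E'
from h import *
o=manip.get_obs();f=manip.grab_frame("wrist");cv2.imwrite("pics/w4.png",f[:,:,::-1]);print(o["tcp_pos"],o["opening"])
np.save("o4.npy",o,allow_pickle=True)
E
```

```text
time: 3.05
tcp_pos: [0.4555, -0.0884, 0.0667]
ee_rot: [0.709, 0.076, 0.697, -0.074]
wrist_force: [-1.0, -0.8, -0.2]
opening: 0.0001
[ 0.45546513 -0.0884369   0.06669288] 8.364494112071075e-05
```

View pics/w4.png

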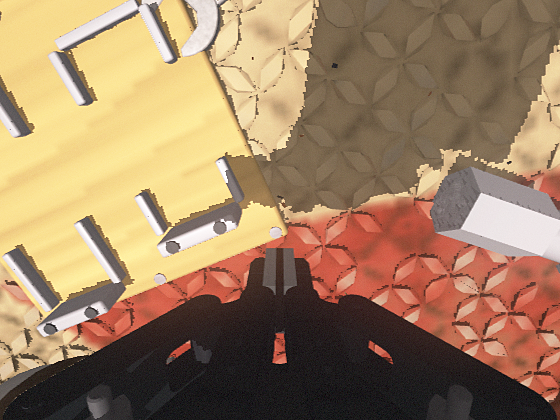

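```bash
python3 - <<'E'
import cv2,numpy as np
t=cv2.imread("pics/w4.png")[155:255,420:500]
t=np.clip(255*(t/255.)**0.6,0,255).astype(np.uint8)
cv2.imwrite("pics/w4a.png",cv2.resize(t,None,fx=6,fy=6,interpolation=cv2.INTER_NEAREST))
E
```

```text
(no output)
```

View pics/w4a.png

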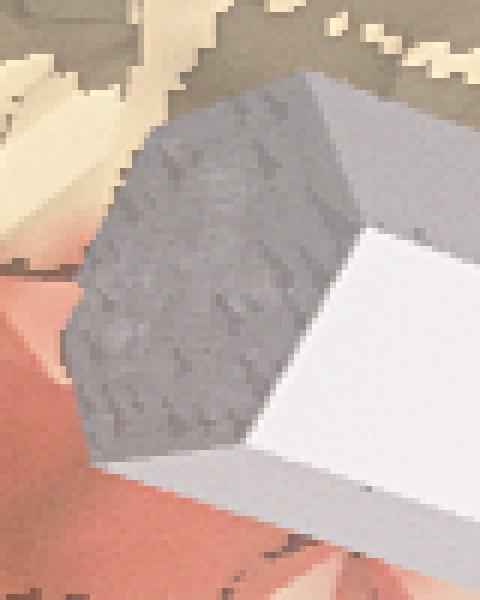

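The end outline shows no clear notch on either lower flank, so I can't tell from here which side the slot is on. I will roll once and look. First I refine both bar poses and the bed positions from the wrist pictures.

```bash
python3 - <<'E'
from h import *
np.set_printoptions(precision=4,suppress=True)
o2=np.load("o2.npy",allow_pickle=True).item();o1=np.load("o1.npy",allow_pickle=True).item()
W=lambda x,y,o=(372,160),k=9.:(o[0]+x/k,o[1]+y/k)
pts=[onz("wrist",W(265,240),.04,o2),onz("wrist",W(178,440),.04,o2),onz("wrist",W(732,328,(370,155),4.3),.04,o2),onz("wrist",W(688,412,(370,155),4.3),.04,o2)]
n=(pts[0]+pts[1])/2;f=(pts[2]+pts[3])/2;d=f-n;print("long c",(n+f)/2,"len",np.hypot(*d[:2]),"head",np.degrees(np.arctan2(d[1],d[0])))
pts=[onz("wrist",W(135,135,(320,120),4.4),.04,o1),onz("wrist",W(240,120,(320,120),4.4),.04,o1),onz("wrist",W(238,500,(320,120),4.4),.04,o1),onz("wrist",W(325,480,(320,120),4.4),.04,o1)]
n=(pts[0]+pts[1])/2;f=(pts[2]+pts[3])/2;d=f-n;print("short c",(n+f)/2,"len",np.hypot(*d[:2]),"head",np.degrees(np.arctan2(d[1],d[0])), pts)
# tray screws w2b
for p in [(395,28),(200,130),(18,222),(586,426),(411,498)]: print("screw",onz("wrist",W(*p,(25,30),2.3),.008,o2))
# beds: outer/inner rail corners at rail top z=.018: long rails
q={}
for k,p in dict(Lsill_a=(50,232),Lsill_b=(157,175),Ssill_a=(285,168),Ssill_b=(398,112)).items(): print(k,onz("wrist",W(*p,(25,30),2.3),.014,o2))
for k,p in dict(Lst_a=(262,572),Lst_b=(320,541),Sst_a=(440,442),Sst_b=(507,413)).items(): print(k,onz("wrist",W(*p,(25,30),2.3),.036,o2))
E
```

```text
long c [0.4995 0.0861 0.04  ] len 0.1495180751765794 head 59.56311178210809
short c [0.454  0.3182 0.04  ] len 0.09776957030455782 head 4.377161387391054 [array([0.4039, 0.3021, 0.04  ]), array([0.4066, 0.3268, 0.04  ]), array([0.5027, 0.3107, 0.04  ]), array([0.5027, 0.3332, 0.04  ])]
screw [ 0.2836 -0.1295  0.008 ]
screw [ 0.3018 -0.2198  0.008 ]
screw [ 0.3189 -0.3103  0.008 ]
screw [ 0.4645 -0.0931  0.008 ]
screw [ 0.4814 -0.1839  0.008 ]
Lsill_a [ 0.3265 -0.2944  0.014 ]
Lsill_b [ 0.3152 -0.241   0.014 ]
Ssill_a [ 0.3245 -0.1884  0.014 ]
Ssill_b [ 0.3145 -0.1364  0.014 ]
Lst_a [ 0.4904 -0.251   0.036 ]
Lst_b [ 0.4814 -0.2199  0.036 ]
Sst_a [ 0.4479 -0.1538  0.036 ]
Sst_b [ 0.4417 -0.1223  0.036 ]
```

```bash
python3 -m crank '[{"hand":0.4,"offset":[-0.02,0.205,0.064],"yaw":0},{"hand":0.4,"offset":[0,0.205,0.064],"yaw":0},{"hand":0.4,"offset":[0,0.205,0.064],"yaw":0},{"hand":0.4,"offset":[0,0.205,0.064],"yaw":0},{"hand":0.4,"offset":[0,0,0],"yaw":0.07},{"hand":0.4,"offset":[0,0,0],"yaw":0.07},{"hand":0.4,"offset":[0,0,0],"yaw":0.07},{"hand":0.4,"offset":[0,0,0],"yaw":0}]'
cat > st.py <<'E'
from h import *
import sys
np.set_printoptions(precision=4,suppress=True)
o=manip.get_obs();A=axes(o);print("t",o["time"],"p",o["tcp_pos"],"phi",np.degrees(np.arctan2(A[1,1],A[0,1])),"tilt",A[2,:],"op",round(o["opening"],4),"q",o["joints"],"F",o["wrist_force"])
if len(sys.argv)>2:
    t=np.array([float(v) for v in sys.argv[1:4]]);d=t-o["tcp_pos"];print("need tool units",A.T@d/0.2)
E
python3 st.py 0.5406 0.0614 0.002
```

```text
time: 3.9
tcp_pos: [0.543, 0.0723, 0.0769]
ee_rot: [0.687, 0.195, 0.674, -0.19]
wrist_force: [-0.4, -0.3, 0.8]
opening: 0.0597
t 3.9 p [0.543  0.0723 0.0769] phi 58.43103736692228 tilt [-0.9998  0.0114  0.0167] op 0.0597 q [ 0.0387  0.1013  1.8116  0.0002  1.2085 -0.981 ] F [-0.3956 -0.335   0.7933]
need tool units [ 0.3742 -0.0571  0.0123]
```

```bash
python3 -m crank '[{"hand":0.4,"offset":[0.1,-0.025,0.005],"yaw":0},{"hand":0.4,"offset":[0.1,-0.025,0.005],"yaw":0},{"hand":0.4,"offset":[0.1,0,0],"yaw":0},{"hand":0.4,"offset":[0.05,0,0],"yaw":0},{"hand":0.4,"offset":[0,0,0],"yaw":0}]'
python3 st.py 0.5406 0.0614 0.002
python3 - <<'E'
from h import *
f=manip.grab_frame("side")[:,:,::-1]
cv2.imwrite("pics/s2.png",cv2.resize(f[130:260,180:360],None,fx=4.4,fy=4.4,interpolation=cv2.INTER_CUBIC))
E
```

```text
time: 4.4
tcp_pos: [0.5418, 0.0643, 0.0079]
ee_rot: [0.69, 0.189, 0.674, -0.184]
wrist_force: [-0.1, 0.3, 0.4]
opening: 0.0598
t 4.4 p [0.5418 0.0643 0.0079] phi 59.420465218864756 tilt [-0.9997  0.0135  0.0199] op 0.0598 q [ 0.0235  0.1919  1.8539  0.0011  1.0717 -1.014 ] F [-0.1349  0.3107  0.3528]
need tool units [ 0.0291 -0.0159  0.0017]
```

View pics/s2.png

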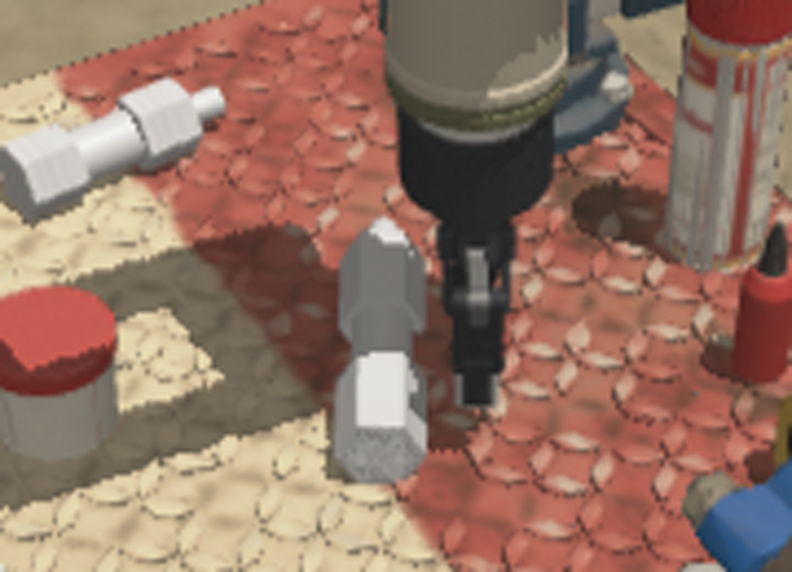

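The picture shows the fingers standing low beside the bar's right flank (crop 478,390). I push to contact, then tip the bar inwards and upwards.

```bash
python3 -m crank '[{"hand":0.4,"offset":[0.025,-0.01,-0.045],"yaw":0},{"hand":0.4,"offset":[0,0,-0.025],"yaw":0},{"hand":0.4,"offset":[-0.015,0,-0.02],"yaw":0},{"hand":0.4,"offset":[-0.02,0,-0.02],"yaw":0}]'; python3 st.py
python3 -m crank '[{"hand":0.4,"offset":[-0.02,0,-0.015],"yaw":0},{"hand":0.4,"offset":[-0.02,0,-0.015],"yaw":0}]'; python3 st.py
python3 - <<'E'
from h import *
f=manip.grab_frame("side")[:,:,::-1]
cv2.imwrite("pics/s3.png",cv2.resize(f[160:260,200:330],None,fx=6,fy=6,interpolation=cv2.INTER_CUBIC))
E
```

```text
time: 4.85
tcp_pos: [0.5234, 0.0744, 0.0132]
ee_rot: [0.692, 0.189, 0.672, -0.183]
wrist_force: [0.6, -0.4, 0.9]
opening: 0.0597
t 4.85 p [0.5234 0.0744 0.0132] phi 59.508270534815324 tilt [-0.9995  0.0163  0.0254] op 0.0597 q [ 0.0442  0.1357  1.906  -0.0002  1.0697 -0.9941] F [ 0.61   -0.3528  0.9239]
time: 5.05
tcp_pos: [0.5177, 0.078, 0.0227]
ee_rot: [0.693, 0.189, 0.672, -0.182]
wrist_force: [0.3, 0.1, -0.8]
opening: 0.06
t 5.05 p [0.5177 0.078  0.0227] phi 59.531546000054696 tilt [-0.9995  0.0172  0.0262] op 0.06 q [ 0.0517  0.1063  1.918  -0.0001  1.086  -0.987 ] F [ 0.348   0.1099 -0.7963]
```

View pics/s3.png

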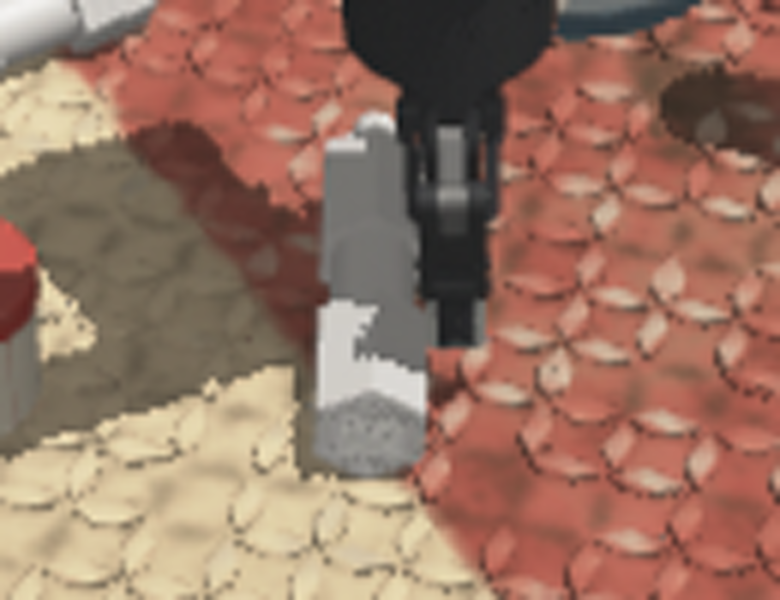

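The bar is already tipped to about 25-30°, with a corner near the top of its end face (370,395). I continue.

```bash
python3 -m crank '[{"hand":0.4,"offset":[-0.015,0,-0.025],"yaw":0},{"hand":0.4,"offset":[-0.01,0,-0.03],"yaw":0},{"hand":0.4,"offset":[-0.01,0,-0.03],"yaw":0}]'; python3 st.py
python3 - <<'E'
from h import *
f=manip.grab_frame("side")[:,:,::-1]
cv2.imwrite("pics/s4.png",cv2.resize(f[160:260,200:330],None,fx=6,fy=6,interpolation=cv2.INTER_CUBIC))
E
```

```text
time: 5.4
tcp_pos: [0.5021, 0.0875, 0.0307]
ee_rot: [0.693, 0.19, 0.671, -0.182]
wrist_force: [-0.3, -0.6, -0.5]
opening: 0.0593
t 5.4 p [0.5021 0.0875 0.0307] phi 59.515567218430675 tilt [-0.9995  0.0178  0.0265] op 0.0593 q [ 0.0721  0.0568  1.9538 -0.0004  1.0991 -0.9662] F [-0.3335 -0.5924 -0.4745]
```

View pics/s4.png

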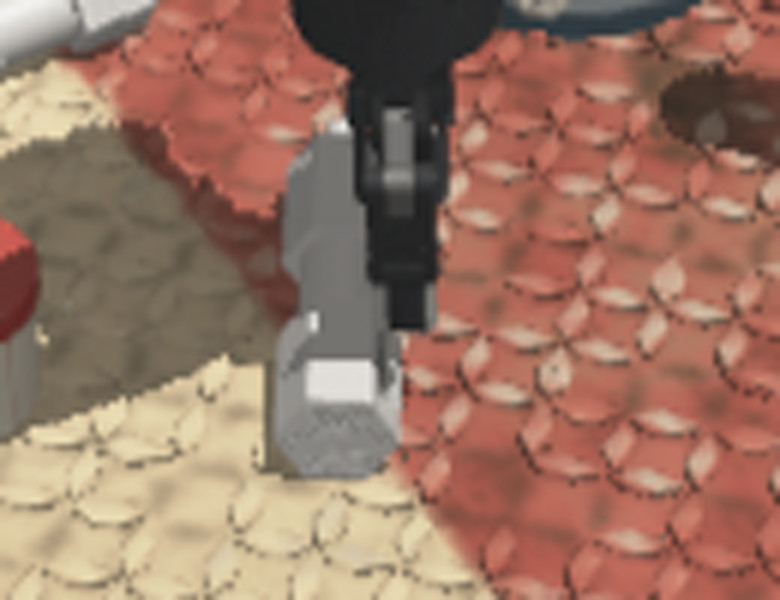

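The bar has rolled one flat. A dark stripe on the right upper flank (385,365) may be the slot. I raise the gripper to look.

```bash
python3 -m crank '[{"hand":0.4,"offset":[-0.05,0,0.1],"yaw":0},{"hand":0.4,"offset":[-0.05,0,0.15],"yaw":0},{"hand":0.4,"offset":[0,0,0],"yaw":0}]'; python3 st.py
python3 - <<'E'
from h import *
f=manip.grab_frame("side")[:,:,::-1]
o=manip.get_obs();w=manip.grab_frame("wrist")[:,:,::-1];np.save("o5.npy",o,allow_pickle=True);cv2.imwrite("pics/w5.png",w)
cv2.imwrite("pics/s5.png",cv2.resize(f[160:260,200:330],None,fx=6,fy=6,interpolation=cv2.INTER_CUBIC))
E
```

```text
time: 5.75
tcp_pos: [0.5431, 0.063, 0.052]
ee_rot: [0.692, 0.189, 0.672, -0.182]
wrist_force: [-0.4, -0.2, -0.2]
opening: 0.0599
t 5.75 p [0.5431 0.063  0.052 ] phi 59.66593380451698 tilt [-0.9996  0.0168  0.0244] op 0.0599 q [ 0.0206  0.1229  1.8388  0.0017  1.1503 -1.0212] F [-0.414  -0.1541 -0.1579]
```

View pics/s5.png

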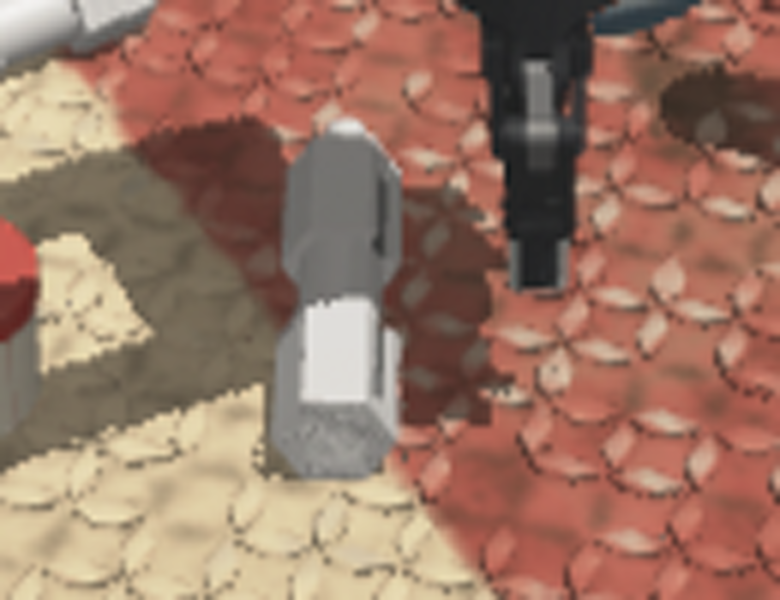

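View pics/w5.png

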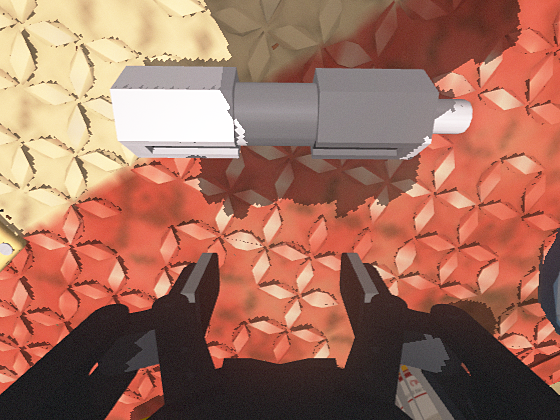

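The slot now shows on the far upper flank (wrist view, lines at (190,148) and (355,151)), so one more roll the same way is needed. I measure the bar first.

```bash
python3 - <<'E'
import cv2
t=cv2.imread("pics/w5.png")
cv2.imwrite("pics/w5a.png",cv2.resize(t[55:170,90:490],None,fx=2,fy=4,interpolation=cv2.INTER_CUBIC))
E
```

```text
(no output)
```

View pics/w5a.png

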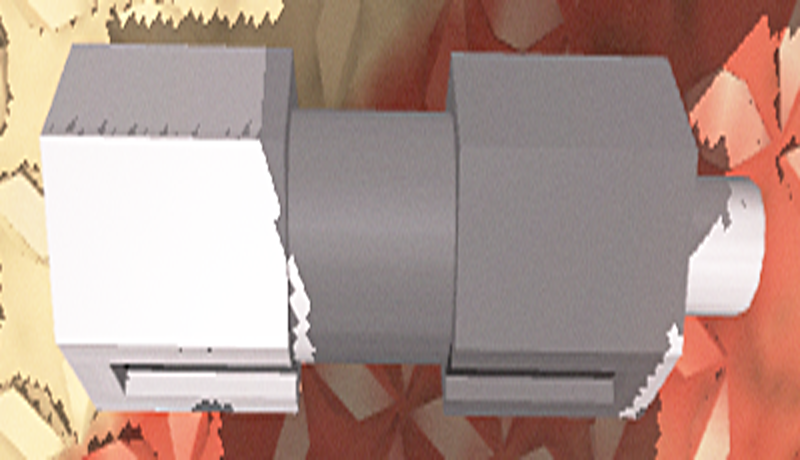

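```bash
python3 - <<'E'
from h import *
np.set_printoptions(precision=4,suppress=True)
o=np.load("o5.npy",allow_pickle=True).item()
P=lambda x,y:onz("wrist",(90+x/2,55+y/4),.04,o)
n=(P(42,136)+P(58,345))/2;f=(P(698,148)+P(688,350))/2;d=f-n;h=np.arctan2(d[1],d[0]);c=(n+f)/2
print(c,np.linalg.norm(d),np.degrees(h),"tw",np.linalg.norm(P(42,136)-P(58,345)))
r=np.array([np.sin(h),-np.cos(h),0]);print("tcp r off",(o["tcp_pos"]-c)@r,"along",(o["tcp_pos"]-c)@np.array([np.cos(h),np.sin(h),0]))
E
```

```text
[0.4796 0.0981 0.04  ] 0.1503157576826374 59.297508603150604 tw 0.02332601576936851
tcp r off 0.07029219964848907 along 0.0017834234447987735
```

```bash
python3 -m crank '[{"hand":0.4,"offset":[0.12,-0.005,-0.06],"yaw":0},{"hand":0.4,"offset":[0.12,0,-0.06],"yaw":0},{"hand":0.4,"offset":[0.02,0,-0.03],"yaw":0},{"hand":0.4,"offset":[0,0,-0.025],"yaw":0}]'; python3 st.py
python3 -m crank '[{"hand":0.4,"offset":[-0.015,0,-0.02],"yaw":0},{"hand":0.4,"offset":[-0.02,0,-0.02],"yaw":0},{"hand":0.4,"offset":[-0.02,0,-0.015],"yaw":0},{"hand":0.4,"offset":[-0.02,0,-0.015],"yaw":0}]'; python3 st.py
```

```text
time: 6.25
tcp_pos: [0.5079, 0.0823, -0.0046]
ee_rot: [0.691, 0.188, 0.674, -0.182]
wrist_force: [6.8, -4.9, 9.3]
opening: 0.0599
t 6.25 p [ 0.5079  0.0823 -0.0046] phi 59.6955747249577 tilt [-0.9997  0.0146  0.0203] op 0.0599 q [ 0.0603  0.1353  1.945   0.001   1.0363 -0.982 ] F [ 6.794  -4.941   9.3473]
time: 6.65
tcp_pos: [0.4952, 0.0902, 0.0135]
ee_rot: [0.691, 0.188, 0.674, -0.181]
wrist_force: [0.4, -0.6, 0.2]
opening: 0.0596
t 6.65 p [0.4952 0.0902 0.0135] phi 59.72844475985033 tilt [-0.9996  0.0157  0.022 ] op 0.0596 q [ 0.078   0.0734  1.9728  0.0004  1.0684 -0.9644] F [ 0.376  -0.5813  0.2303]
```

```bash
python3 - <<'E'
from h import *
f=manip.grab_frame("side")[:,:,::-1]
cv2.imwrite("pics/s6.png",cv2.resize(f[160:260,200:330],None,fx=6,fy=6,interpolation=cv2.INTER_CUBIC))
E
```

```text
(no output)
```

View pics/s6.png

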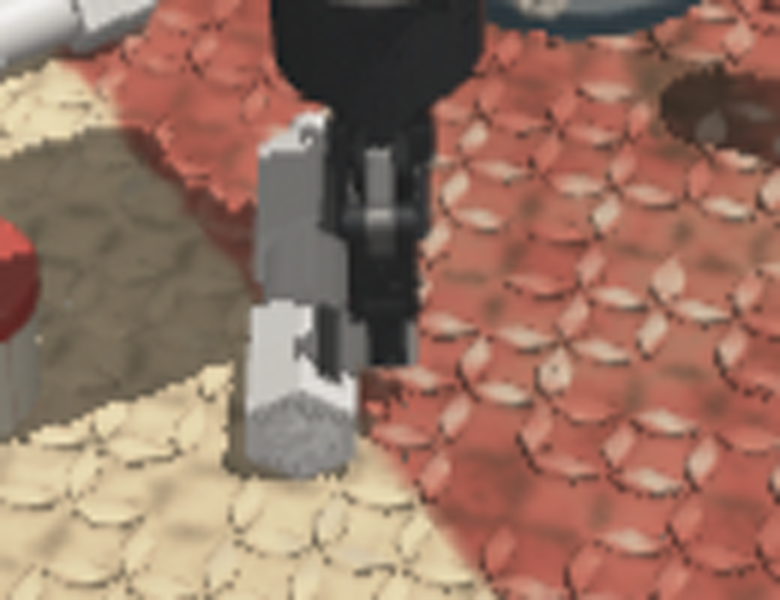

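Tipped about 30°, with the slot face rising at the right (330,330). I continue.

```bash
python3 -m crank '[{"hand":0.4,"offset":[-0.02,0,-0.02],"yaw":0},{"hand":0.4,"offset":[-0.015,0,-0.025],"yaw":0},{"hand":0.4,"offset":[-0.01,0,-0.03],"yaw":0},{"hand":0.4,"offset":[-0.01,0,-0.03],"yaw":0}]'; python3 st.py
python3 -m crank '[{"hand":0.4,"offset":[-0.1,0,0.08],"yaw":0},{"hand":0.4,"offset":[-0.12,0,0.12],"yaw":0},{"hand":0.6,"offset":[0,0,0.05],"yaw":0}]'
python3 - <<'E'
from h import *
f=manip.grab_frame("side")[:,:,::-1]
o=manip.get_obs();w=manip.grab_frame("wrist")[:,:,::-1];np.save("o7.npy",o,allow_pickle=True);cv2.imwrite("pics/w7.png",w)
cv2.imwrite("pics/s7.png",cv2.resize(f[160:260,200:330],None,fx=6,fy=6,interpolation=cv2.INTER_CUBIC))
E
```

```text
time: 7.1
tcp_pos: [0.4773, 0.1012, 0.0269]
ee_rot: [0.693, 0.188, 0.672, -0.181]
wrist_force: [3.6, -6.6, 7.3]
opening: 0.0596
t 7.1 p [0.4773 0.1012 0.0269] phi 59.723059400685464 tilt [-0.9995  0.0172  0.0255] op 0.0596 q [ 0.1048  0.0062  2.0136 -0.0014  1.0911 -0.9367] F [ 3.6064 -6.6072  7.3304]
time: 7.4
tcp_pos: [0.5169, 0.0769, 0.0728]
ee_rot: [0.692, 0.187, 0.673, -0.181]
wrist_force: [-0.7, -0.6, 0.8]
opening: 0.0682
```

View pics/s7.png

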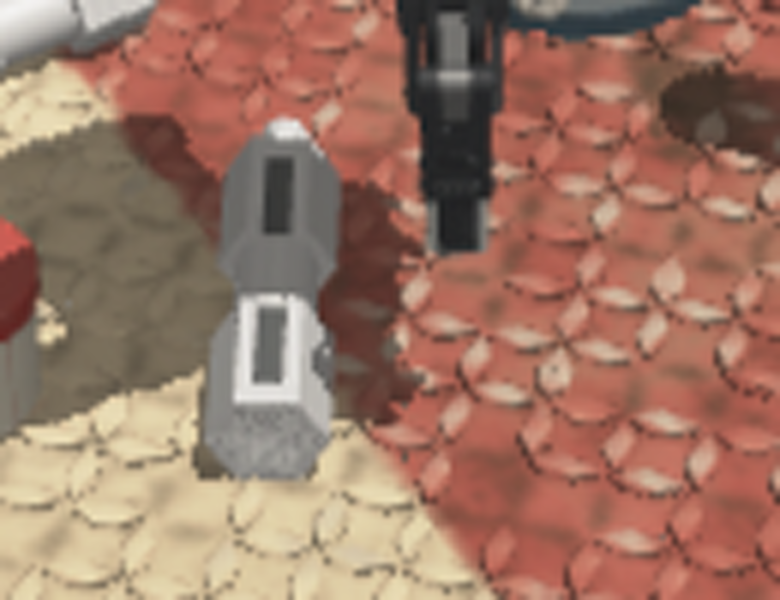

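View pics/w7.png

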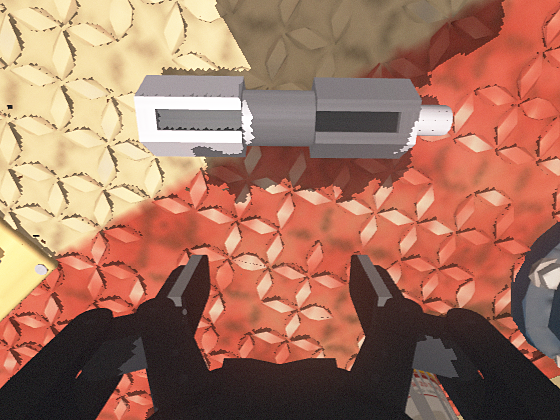

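The long bar's slot is on top: dark slots at (200,121) and (358,121) in the wrist view. I measure its pose for the grasp.

```bash
python3 - <<'E'
import cv2
t=cv2.imread("pics/w7.png")
cv2.imwrite("pics/w7a.png",cv2.resize(t[65:170,120:470],None,fx=2.25,fy=4.5,interpolation=cv2.INTER_CUBIC))
E
```

```text
(no output)
```

View pics/w7a.png

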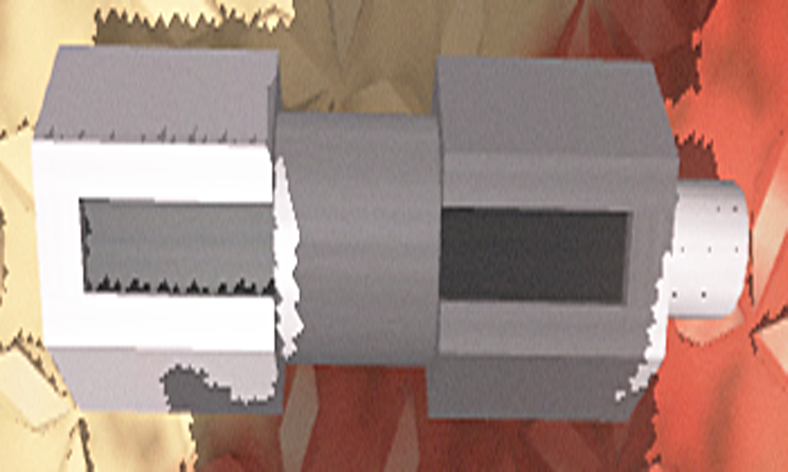

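```bash
python3 - <<'E'
from h import *
np.set_printoptions(precision=4,suppress=True)
o=np.load("o7.npy",allow_pickle=True).item()
P=lambda x,y:onz("wrist",(120+x/2.25,65+y/4.5),.04,o)
n=(P(33,140)+P(43,347))/2;f=(P(678,157)+P(666,357))/2;d=f-n;h=np.arctan2(d[1],d[0]);c=(n+f)/2
print(c,np.linalg.norm(d),np.degrees(h))
E
python3 st.py
```

```text
[0.4584 0.1098 0.04  ] 0.15026160157003843 59.23864153511823
t 7.5 p [0.5145 0.0769 0.0695] phi 59.817053807129035 tilt [-0.9997  0.0132  0.0191] op 0.0685 q [ 0.0493  0.0354  1.8956  0.0007  1.1874 -0.9949] F [-0.8701  0.5296  0.0927]
```

```bash
python3 -m crank '[{"hand":1,"offset":[-0.1,0,0],"yaw":0.095},{"hand":1,"offset":[0,0,0],"yaw":0.095},{"hand":1,"offset":[0,0,0],"yaw":0.095},{"hand":1,"offset":[0,0,0],"yaw":0.095},{"hand":1,"offset":[0,0,0],"yaw":0.095},{"hand":1,"offset":[0,0,0],"yaw":0.095},{"hand":1,"offset":[0,0,0],"yaw":0.095},{"hand":1,"offset":[0,0,0],"yaw":0.095},{"hand":1,"offset":[0,0,0],"yaw":0.095},{"hand":1,"offset":[0,0,0],"yaw":0.095}]' 60
python3 st.py 0.4594 0.1115 0.06
```

```text
time: 8.5
tcp_pos: [0.4938, 0.0812, 0.0712]
ee_rot: [-0.37, -0.598, -0.375, 0.604]
wrist_force: [-0.3, -0.2, -0.0]
opening: 0.0855
t 8.5 p [0.4938 0.0812 0.0712] phi -26.401039579853183 tilt [-0.9999 -0.0102  0.0022] op 0.0855 q [0.0583 0.0119 1.916  0.0034 1.2236 0.5179] F [-0.2878 -0.2423 -0.0313]
need tool units [ 0.0582 -0.2209 -0.059 ]
```

```bash
python3 -m crank '[{"hand":1,"offset":[0,-0.11,-0.03],"yaw":0.049},{"hand":1,"offset":[0,-0.11,-0.03],"yaw":0},{"hand":1,"offset":[0,0,0],"yaw":0}]'
python3 st.py 0.4594 0.1115 0.003
```

```text
time: 8.8
tcp_pos: [0.454, 0.1142, 0.0659]
ee_rot: [-0.342, -0.611, -0.35, 0.623]
wrist_force: [0.3, -0.0, 0.4]
opening: 0.0851
t 8.8 p [0.454  0.1142 0.0659] phi -31.41038194200905 tilt [-0.9998 -0.0185  0.0089] op 0.0851 q [ 0.1332 -0.0599  1.9974  0.005   1.2241  0.6795] F [ 0.3356 -0.0041  0.3754]
need tool units [ 0.3137  0.0361 -0.0054]
```

```bash
python3 -m crank '[{"hand":1,"offset":[0.08,0.03,-0.005],"yaw":0},{"hand":1,"offset":[0.1,0.005,0],"yaw":0},{"hand":1,"offset":[0.08,0,0],"yaw":0},{"hand":1,"offset":[0.03,0,0],"yaw":0},{"hand":1,"offset":[0,0,0],"yaw":0}]'
python3 st.py 0.4594 0.1115 0.003
python3 - <<'E'
from h import *
o=manip.get_obs();w=manip.grab_frame("wrist")[:,:,::-1];np.save("o8.npy",o,allow_pickle=True);cv2.imwrite("pics/w8.png",w)
E
```

```text
time: 9.3
tcp_pos: [0.4536, 0.1119, 0.0011]
ee_rot: [-0.342, -0.607, -0.352, 0.625]
wrist_force: [-0.3, 0.2, 0.5]
opening: 0.0854
t 9.3 p [0.4536 0.1119 0.0011] phi -31.198516660320184 tilt [-0.9996 -0.0247  0.0139] op 0.0854 q [0.1285 0.0524 2.0218 0.0051 1.0953 0.6705] F [-0.2983  0.1604  0.4573]
need tool units [-0.0103  0.0257 -0.0133]
```

View pics/w8.png

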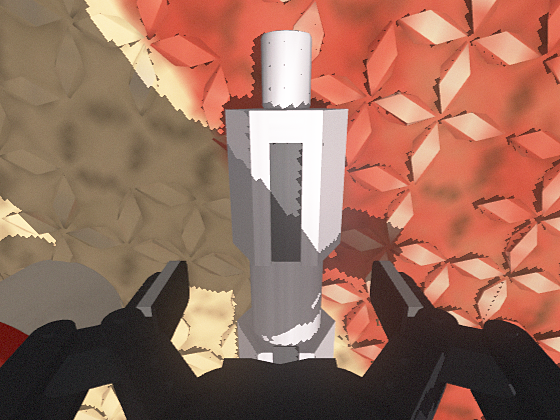

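The jaws straddle the waist, with the bar slightly right of the jaw centre (286 against 280). I shift 5 mm and close.

```bash
python3 -m crank '[{"hand":1,"offset":[-0.008,0.026,-0.012],"yaw":0},{"hand":1,"offset":[0,0,0],"yaw":0}]'
python3 st.py 0.4594 0.1115 0.003
python3 -m crank '[{"hand":-1,"offset":[0,0,0],"yaw":0},{"hand":-1,"offset":[0,0,0],"yaw":0},{"hand":-1,"offset":[0,0,0],"yaw":0},{"hand":-1,"offset":[0,0,0],"yaw":0},{"hand":-1,"offset":[0,0,0],"yaw":0},{"hand":-1,"offset":[0,0,0],"yaw":0}]' 60
python3 st.py
python3 - <<'E'
from h import *
f=manip.grab_frame("side")[:,:,::-1]
o=manip.get_obs();w=manip.grab_frame("wrist")[:,:,::-1];np.save("o9.npy",o,allow_pickle=True);cv2.imwrite("pics/w9.png",w)
cv2.imwrite("pics/s9.png",cv2.resize(f[160:260,200:330],None,fx=6,fy=6,interpolation=cv2.INTER_CUBIC))
E
```

```text
time: 9.55
tcp_pos: [0.4607, 0.1113, 0.0042]
ee_rot: [-0.342, -0.608, -0.352, 0.624]
wrist_force: [0.7, -0.1, 0.4]
opening: 0.0854
t 9.55 p [0.4607 0.1113 0.0042] phi -31.19180172190805 tilt [-0.9996 -0.0233  0.0129] op 0.0854 q [0.1254 0.0628 2.0041 0.0049 1.1009 0.6674] F [ 0.6548 -0.0506  0.4443]
need tool units [ 0.0061 -0.0058  0.0022]
time: 10.15
tcp_pos: [0.4623, 0.1118, 0.0065]
ee_rot: [-0.342, -0.609, -0.352, 0.623]
wrist_force: [-0.3, 0.6, -2.1]
opening: 0.0301
t 10.15 p [0.4623 0.1118 0.0065] phi -31.191605179371226 tilt [-0.9997 -0.021   0.0104] op 0.0301 q [0.1255 0.06   2.0019 0.0055 1.1026 0.6673] F [-0.2524  0.569  -2.0991]
```

View pics/w9.png

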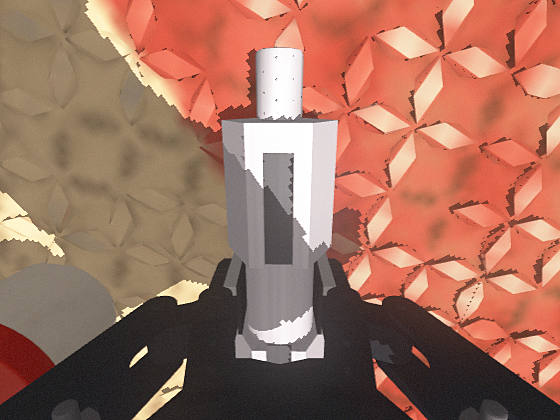

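View pics/s9.png

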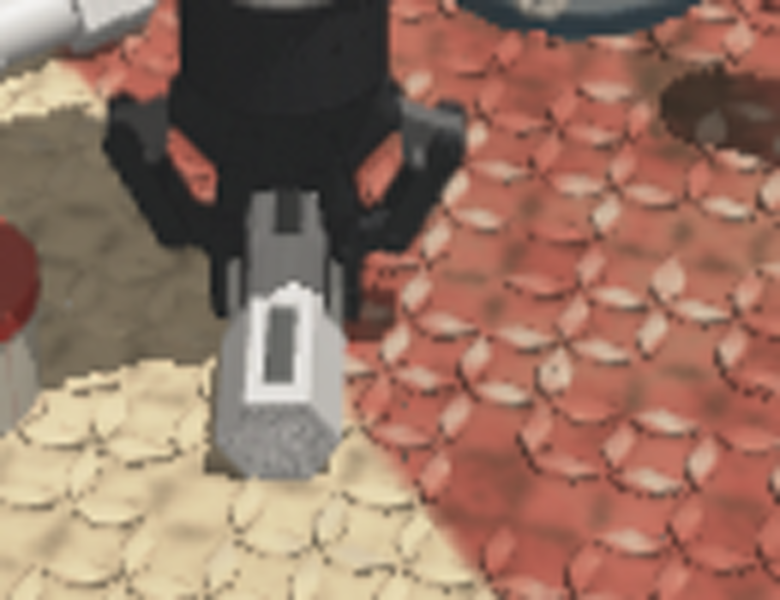

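The jaws hold the waist (opening 30 mm), and the slot is still on top. I lift.

```bash
python3 -m crank '[{"hand":-1,"offset":[-0.05,0,0],"yaw":0},{"hand":-1,"offset":[-0.1,0,0],"yaw":0},{"hand":-1,"offset":[-0.15,0,0],"yaw":0},{"hand":-1,"offset":[-0.15,0,0],"yaw":0}]'; python3 st.py
python3 - <<'E'
from h import *
f=manip.grab_frame("side")[:,:,::-1]
o=manip.get_obs();w=manip.grab_frame("wrist")[:,:,::-1];cv2.imwrite("pics/w10.png",w)
cv2.imwrite("pics/s10.png",cv2.resize(f[120:240,200:330],None,fx=5,fy=5,interpolation=cv2.INTER_CUBIC))
E
```

```text
time: 10.65
tcp_pos: [0.4571, 0.1105, 0.0925]
ee_rot: [-0.34, -0.603, -0.354, 0.628]
wrist_force: [1.0, 0.3, -5.7]
opening: 0.0303
t 10.65 p [0.4571 0.1105 0.0925] phi -31.217034203436032 tilt [-0.9992 -0.0345  0.0213] op 0.0303 q [ 0.1244 -0.069   1.9535  0.0049  1.2974  0.6675] F [ 1.0254  0.347  -5.7024]
```

View pics/s10.png

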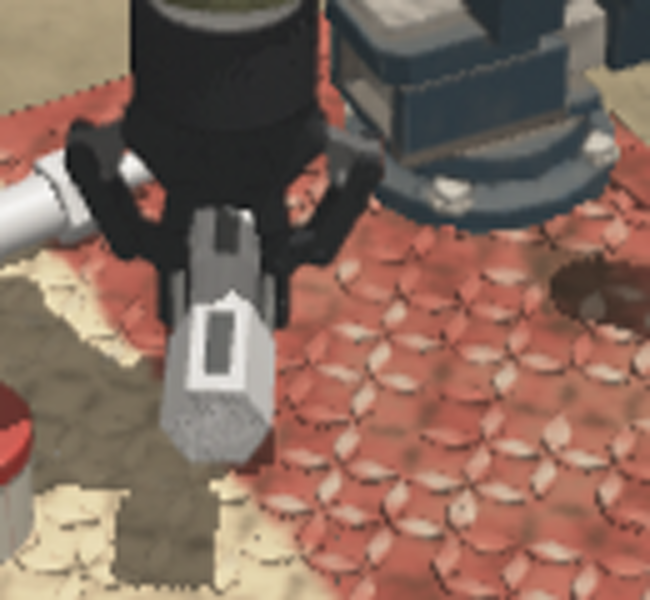

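View pics/w10.png

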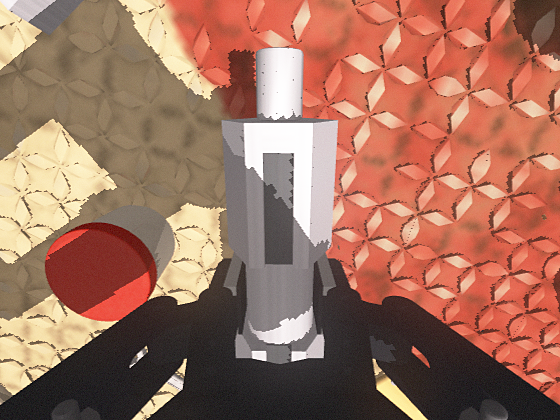

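The bar hangs level with its slot up (weight reading 5.7 N). I raise it above 0.25 m and turn it while moving towards the tray.

```bash
python3 -m crank '[{"hand":-1,"offset":[-0.17,0,0],"yaw":0},{"hand":-1,"offset":[-0.17,0,0],"yaw":0},{"hand":-1,"offset":[-0.17,0,0],"yaw":0},{"hand":-1,"offset":[-0.17,0,0],"yaw":0},{"hand":-1,"offset":[-0.17,0,0],"yaw":0},{"hand":-1,"offset":[0,0,0],"yaw":0}]'; python3 st.py 0.40 -0.10 0.26
```

```text
time: 11.35
tcp_pos: [0.4625, 0.1101, 0.261]
ee_rot: [-0.34, -0.602, -0.354, 0.63]
wrist_force: [0.8, 0.8, -5.0]
opening: 0.03
t 11.35 p [0.4625 0.1101 0.261 ] phi -31.23840208071008 tilt [-0.999  -0.0375  0.0238] op 0.03 q [ 0.1224 -0.1781  1.7387  0.0045  1.6252  0.6673] F [ 0.7915  0.8079 -5.0259]
need tool units [0.0197 0.2777 1.0602]
```

```bash
python3 -m crank '[{"hand":-1,"offset":[0,0.05,0.2],"yaw":0},{"hand":-1,"offset":[0,0.05,0.2],"yaw":0},{"hand":-1,"offset":[0,0.05,0.2],"yaw":0},{"hand":-1,"offset":[0,0.05,0.2],"yaw":0},{"hand":-1,"offset":[0,0.05,0.2],"yaw":0},{"hand":-1,"offset":[0,0,0],"yaw":-0.08},{"hand":-1,"offset":[0,0,0],"yaw":-0.09},{"hand":-1,"offset":[0,0,0],"yaw":-0.09},{"hand":-1,"offset":[0,0,0],"yaw":-0.09},{"hand":-1,"offset":[0,0,0],"yaw":-0.09}]'; python3 st.py
python3 -m crank '[{"hand":-1,"offset":[0,0,0],"yaw":-0.09},{"hand":-1,"offset":[0,0,0],"yaw":-0.09},{"hand":-1,"offset":[0,0,0],"yaw":-0.09},{"hand":-1,"offset":[0,0,0],"yaw":-0.09},{"hand":-1,"offset":[0,0,0],"yaw":-0.09},{"hand":-1,"offset":[0,0,0],"yaw":-0.09},{"hand":-1,"offset":[0,0,0],"yaw":-0.09},{"hand":-1,"offset":[0,0,0],"yaw":-0.09},{"hand":-1,"offset":[0,0,0],"yaw":-0.09}]'; python3 st.py 0.4018 -0.2528 0.22
```

```text
time: 12.35
tcp_pos: [0.3907, -0.0927, 0.2338]
ee_rot: [0.518, 0.441, 0.562, -0.471]
wrist_force: [0.2, 0.7, -6.5]
opening: 0.0301
t 12.35 p [ 0.3907 -0.0927  0.2338] phi 9.741860114433642 tilt [-0.9972 -0.0725 -0.0198] op 0.0301 q [-0.344  -0.3516  1.9323 -0.0184  1.6338 -0.5138] F [ 0.189   0.7245 -6.494 ]
time: 13.25
tcp_pos: [0.3803, -0.0891, 0.2042]
ee_rot: [0.667, 0.032, 0.744, -0.021]
wrist_force: [0.7, -0.0, -5.5]
opening: 0.0299
t 13.25 p [ 0.3803 -0.0891  0.2042] phi 85.70281532811003 tilt [-0.9941  0.0113 -0.1083] op 0.0299 q [-0.3447 -0.3327  1.9735 -0.0181  1.6084 -1.8408] F [ 0.6723 -0.0133 -5.4505]
need tool units [-0.1059 -0.8071  0.1582]
```

```bash
python3 -m crank '[{"hand":-1,"offset":[0,0,0],"yaw":0}]'; python3 st.py;  python3 -m crank '[{"hand":-1,"offset":[0,0,0],"yaw":0},{"hand":-1,"offset":[0,0,0],"yaw":0},{"hand":-1,"offset":[0,0,0],"yaw":0}]'; python3 st.py; python3 -m crank '[{"hand":-1,"offset":[-0.05,0,0],"yaw":0},{"hand":-1,"offset":[-0.05,0,0],"yaw":0}]'; python3 st.py
```

```text
time: 13.35
tcp_pos: [0.379, -0.0887, 0.2012]
ee_rot: [0.666, 0.031, 0.745, -0.019]
wrist_force: [-1.1, -0.1, -4.6]
opening: 0.0302
t 13.35 p [ 0.379  -0.0887  0.2012] phi 85.85309466285312 tilt [-0.9936  0.0126 -0.1119] op 0.0302 q [-0.3447 -0.3307  1.9776 -0.0181  1.6062 -1.8435] F [-1.095  -0.1211 -4.6359]
time: 13.65
tcp_pos: [0.3772, -0.088, 0.1971]
ee_rot: [0.664, 0.035, 0.747, -0.022]
wrist_force: [0.3, 0.3, -5.4]
opening: 0.0303
t 13.65 p [ 0.3772 -0.088   0.1971] phi 85.28544652300958 tilt [-0.993   0.013  -0.1174] op 0.0303 q [-0.3447 -0.3279  1.9834 -0.0181  1.6031 -1.8335] F [ 0.3133  0.2835 -5.4178]
time: 13.85
tcp_pos: [0.3787, -0.0882, 0.2166]
ee_rot: [0.663, 0.036, 0.748, -0.023]
wrist_force: [0.1, 0.9, -5.6]
opening: 0.0303
t 13.85 p [ 0.3787 -0.0882  0.2166] phi 85.14357623441418 tilt [-0.9927  0.0134 -0.1201] op 0.0303 q [-0.3439 -0.3308  1.9502 -0.018   1.642  -1.8309] F [ 0.15    0.8559 -5.5812]
```

The arm creeps down and tilts a little with each row under load (tilt is now about 7°). I watch that on the outward move towards the bed.

```bash
python3 -m crank '[{"hand":-1,"offset":[-0.05,0,0],"yaw":-0.09},{"hand":-1,"offset":[-0.03,0,0],"yaw":-0.09}]'; python3 st.py 0.3974 -0.2537 0.22
```

```text
time: 14.05
tcp_pos: [0.3818, -0.0889, 0.236]
ee_rot: [0.662, -0.06, 0.742, 0.084]
wrist_force: [-0.9, -0.0, -4.7]
opening: 0.03
t 14.05 p [ 0.3818 -0.0889  0.236 ] phi 101.5199825859835 tilt [-0.9931  0.0452 -0.1086] op 0.03 q [-0.3431 -0.3332  1.9168 -0.018   1.6746 -2.1183] F [-0.9102 -0.0311 -4.7497]
need tool units [ 0.0518 -0.8256 -0.0827]
```

```bash
python3 -m crank '[{"hand":-1,"offset":[0,-0.21,-0.02],"yaw":0},{"hand":-1,"offset":[0,-0.21,-0.02],"yaw":0},{"hand":-1,"offset":[0,-0.21,-0.02],"yaw":0},{"hand":-1,"offset":[0,-0.2,-0.02],"yaw":0}]'; python3 st.py 0.3974 -0.2537 0.22
python3 - <<'E'
from h import *
o=manip.get_obs();w=manip.grab_frame("wrist")[:,:,::-1];np.save("o11.npy",o,allow_pickle=True);cv2.imwrite("pics/w11.png",w)
f=manip.grab_frame("side")[:,:,::-1];cv2.imwrite("pics/s11.png",f)
E
```

```text
time: 14.45
tcp_pos: [0.405, -0.2568, 0.2385]
ee_rot: [0.666, -0.066, 0.738, 0.087]
wrist_force: [1.0, 0.4, -4.7]
opening: 0.0299
t 14.45 p [ 0.405  -0.2568  0.2385] phi 102.28936468874058 tilt [-0.9944  0.0397 -0.0977] op 0.0299 q [-0.6359 -0.1022  1.7136 -0.0475  1.6246 -2.4234] F [ 0.9588  0.4466 -4.6552]
need tool units [ 0.0962  0.0197 -0.0247]
```

View pics/w11.png

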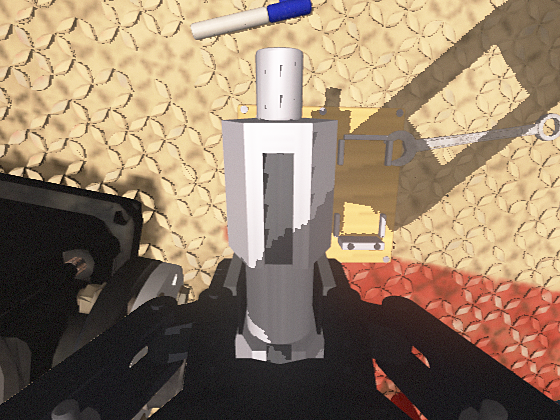

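View pics/s11.png

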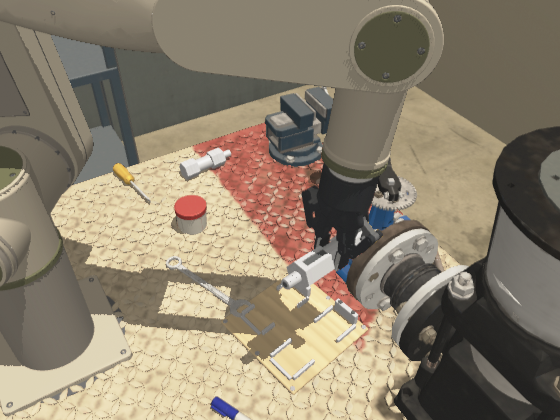

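The bar is above the long bed, spigot towards the robot and slot up. I work out the lowering from the measured bar offset in the hand.

```bash
cat > tgt.py <<'E'
from h import *
import sys
# bar centre target x y z, offset of bar centre in tool frame
np.set_printoptions(precision=4,suppress=True)
t=np.array([float(v) for v in sys.argv[1:4]]);off=np.array([float(v) for v in sys.argv[4:7]])
o=manip.get_obs();A=axes(o);c=o["tcp_pos"]+A@off
print("t",o["time"],"bar centre",c,"phi",np.degrees(np.arctan2(A[1,1],A[0,1])),"tilt",A[2],"need",A.T@(t-c)/.2,"F",o["wrist_force"],"op",o["opening"],"tcp",o["tcp_pos"],"q6",o["joints"][5])
E
python3 tgt.py 0.4018 -0.2528 0.045 -0.0135 0 0.005
python3 -m crank '[{"hand":-1,"offset":[0.2,0.03,-0.04],"yaw":0.011},{"hand":-1,"offset":[0.23,0,-0.03],"yaw":0},{"hand":-1,"offset":[0.22,0,-0.03],"yaw":0},{"hand":-1,"offset":[0.15,0,-0.01],"yaw":0}]'
python3 tgt.py 0.4018 -0.2528 0.045 -0.0135 0 0.005
```

```text
t 14.55 bar centre [ 0.411  -0.2587  0.251 ] phi 102.04901381822073 tilt [-0.9944  0.0383 -0.099 ] need [ 1.0293 -0.0012  0.0636] F [-0.5063  0.5896 -5.9159] op 0.03019581371027534 tcp [ 0.4047 -0.2595  0.238 ] q6 -2.4226579750747956
time: 14.95
tcp_pos: [0.3717, -0.2614, 0.0875]
ee_rot: [0.672, -0.061, 0.735, 0.072]
wrist_force: [-0.6, 0.8, -5.7]
opening: 0.0304
t 14.95 bar centre [ 0.3778 -0.2606  0.1005] phi 100.76340562915072 tilt [-0.996   0.0229 -0.0866] need [0.266  0.0094 0.1487] F [-0.5658  0.7648 -5.6544] op 0.030401199715655962 tcp [ 0.3717 -0.2614  0.0875] q6 -2.4286053286519316
```

```bash
python3 -m crank '[{"hand":-1,"offset":[0.02,0.005,0.07],"yaw":0},{"hand":-1,"offset":[0.02,0.005,0.08],"yaw":0},{"hand":-1,"offset":[0.1,0,0],"yaw":0}]'
python3 tgt.py 0.4018 -0.2528 0.045 -0.0135 0 0.005
```

```text
time: 15.25
tcp_pos: [0.3982, -0.2526, 0.0558]
ee_rot: [0.672, -0.06, 0.735, 0.071]
wrist_force: [-0.9, 0.1, -4.5]
opening: 0.0301
t 15.25 bar centre [ 0.4043 -0.2518  0.0688] phi 100.56318414244654 tilt [-0.9958  0.0247 -0.0876] need [ 0.1197 -0.0056 -0.0027] F [-0.8882  0.0764 -4.5262] op 0.030119516604781005 tcp [ 0.3982 -0.2526  0.0558] q6 -2.376299195689507
```

```bash
python3 - <<'E'
from h import *
o=manip.get_obs();w=manip.grab_frame("wrist")[:,:,::-1];np.save("o12.npy",o,allow_pickle=True)
f=manip.grab_frame("side")[:,:,::-1]
a=cv2.resize(w[0:300,120:460],None,fx=1.3,fy=1.3);b=cv2.resize(f[250:390,230:380],None,fx=2.3,fy=2.785)
im=np.zeros((400,790,3),np.uint8);im[:390,:442]=a;im[:390,445:445+345]=b;cv2.imwrite("pics/ws12.png",im)
E
python3 tgt.py 0.4018 -0.2528 0.045 -0.0135 0 0.005
```

```text
t 15.35 bar centre [ 0.4001 -0.2497  0.0649] phi 100.55795806441934 tilt [-0.9951  0.0309 -0.0942] need [ 0.0981 -0.0197  0.0149] F [-1.5127  1.5378 -6.1723] op 0.029904118276108824 tcp [ 0.3939 -0.2505  0.052 ] q6 -2.3774070788051636
```

View pics/ws12.png

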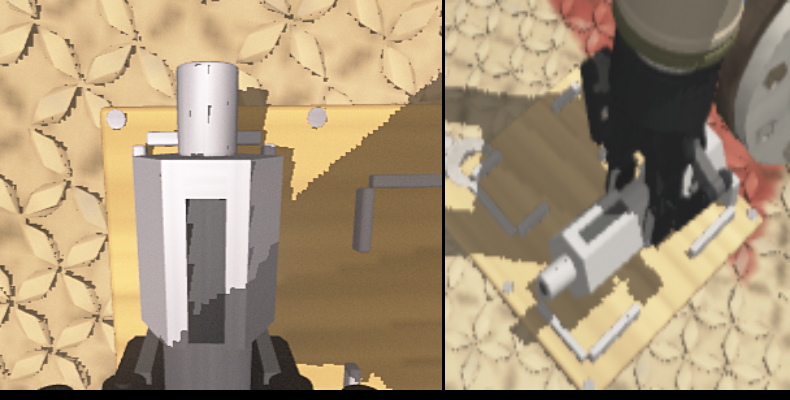

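Wrist view: the bar is centred on the sill (207 against 204.5), with both rail tips just showing. I lower it.

```bash
python3 -m crank '[{"hand":-1,"offset":[0.06,-0.015,0.016],"yaw":-0.008},{"hand":-1,"offset":[0.04,0,0.006],"yaw":0}]'
python3 tgt.py 0.4018 -0.2528 0.028 -0.0135 0 0.005
```

```text
time: 15.55
tcp_pos: [0.3987, -0.2536, 0.0334]
ee_rot: [0.67, -0.063, 0.736, 0.077]
wrist_force: [-0.6, 0.8, -5.6]
opening: 0.0302
t 15.55 bar centre [ 0.4049 -0.2528  0.0464] phi 101.3286231904594 tilt [-0.9954  0.0292 -0.0912] need [ 0.0928  0.0002 -0.0065] F [-0.5636  0.7987 -5.6421] op 0.030220949502370094 tcp [ 0.3987 -0.2536  0.0334] q6 -2.38790877741253
```

```bash
python3 -m crank '[{"hand":-1,"offset":[0.04,0,-0.012],"yaw":0},{"hand":-1,"offset":[0.02,0,-0.003],"yaw":0}]'
python3 tgt.py 0.4018 -0.2528 0.028 -0.0135 0 0.005
python3 -m crank '[{"hand":-1,"offset":[0.012,0,0],"yaw":0},{"hand":-1,"offset":[0.012,0,0],"yaw":0}]' 30
python3 tgt.py 0.4018 -0.2528 0.028 -0.0135 0 0.005
```

```text
time: 15.75
tcp_pos: [0.3948, -0.2545, 0.0213]
ee_rot: [0.67, -0.063, 0.736, 0.077]
wrist_force: [-2.0, 1.4, -1.2]
opening: 0.0299
t 15.75 bar centre [ 0.401  -0.2537  0.0343] phi 101.31673045659348 tilt [-0.9955  0.0287 -0.0908] need [0.0309 0.0026 0.0078] F [-1.9673  1.4249 -1.1656] op 0.02987409166657543 tcp [ 0.3948 -0.2545  0.0213] q6 -2.39211227836842
time: 15.95
tcp_pos: [0.3939, -0.255, 0.0171]
ee_rot: [0.67, -0.063, 0.736, 0.077]
wrist_force: [-5.1, 0.0, 1.7]
opening: 0.0296
t 15.95 bar centre [ 0.4    -0.2541  0.0301] phi 101.28853381151481 tilt [-0.9954  0.0286 -0.0915] need [0.0095 0.0044 0.0109] F [-5.063   0.0459  1.7415] op 0.029640671808421684 tcp [ 0.3939 -0.255   0.0171] q6 -2.392243886989736
```

```bash
python3 -m crank '[{"hand":-1,"offset":[0.012,0,0],"yaw":0},{"hand":-1,"offset":[0.01,0,0],"yaw":0}]' 20
python3 tgt.py 0.4018 -0.2528 0.028 -0.0135 0 0.005
python3 - <<'E'
from h import *
o=manip.get_obs();w=manip.grab_frame("wrist")[:,:,::-1];np.save("o13.npy",o,allow_pickle=True)
f=manip.grab_frame("side")[:,:,::-1]
a=cv2.resize(w[0:300,120:460],None,fx=1.3,fy=1.3);b=cv2.resize(f[250:390,230:380],None,fx=2.3,fy=2.785)
im=np.zeros((400,790,3),np.uint8);im[:390,:442]=a;im[:390,445:445+345]=b;cv2.imwrite("pics/ws13.png",im)
E
```

```text
time: 16.15
tcp_pos: [0.3936, -0.2553, 0.0148]
ee_rot: [0.67, -0.063, 0.736, 0.077]
wrist_force: [-12.1, 10.6, 30.1]
opening: 0.0302
t 16.15 bar centre [ 0.3998 -0.2545  0.0278] phi 101.26907568968916 tilt [-0.9954  0.0284 -0.0917] need [-0.002   0.0063  0.0115] F [-12.0615  10.5786  30.1352] op 0.030180145160906897 tcp [ 0.3936 -0.2553  0.0148] q6 -2.3922451054475657
```

View pics/ws13.png

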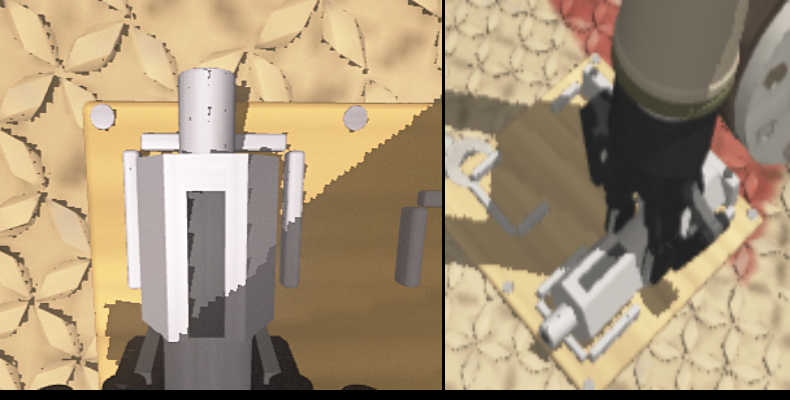

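The bar sits between the rails, spigot over the sill, with the bed carrying the load (30 N upwards). I release and rise.

```bash
python3 -m crank '[{"hand":0.3,"offset":[-0.008,0,0],"yaw":0},{"hand":0.3,"offset":[-0.006,0,0],"yaw":0},{"hand":0.3,"offset":[-0.006,0,0],"yaw":0}]'; python3 st.py
python3 -m crank '[{"hand":0.6,"offset":[-0.03,0,0.003],"yaw":0},{"hand":0.6,"offset":[-0.1,0,0.01],"yaw":0},{"hand":0.8,"offset":[-0.2,0,0.02],"yaw":0},{"hand":0.8,"offset":[-0.22,0,0.02],"yaw":0},{"hand":0.8,"offset":[-0.22,0,0.02],"yaw":0}]'; python3 st.py
python3 - <<'E'
from h import *
o=manip.get_obs();w=manip.grab_frame("wrist")[:,:,::-1];np.save("o14.npy",o,allow_pickle=True);cv2.imwrite("pics/w14.png",w)
f=manip.grab_frame("side")[:,:,::-1];t=manip.grab_frame("top")[:,:,::-1]
b=cv2.resize(f[260:380,230:380],None,fx=2.6,fy=2.6);c=cv2.resize(t[200:310,320:440],None,fx=3.3,fy=2.83)
im=np.zeros((312,790,3),np.uint8);im[:,:390]=b;im[:311,393:393+396]=c[:311];cv2.imwrite("pics/st14.png",im)
E
```

```text
time: 16.55
tcp_pos: [0.3962, -0.2568, 0.0211]
ee_rot: [0.671, -0.064, 0.735, 0.075]
wrist_force: [0.5, 0.3, -0.7]
opening: 0.0551
t 16.55 p [ 0.3962 -0.2568  0.0211] phi 101.26979886351654 tilt [-0.9958  0.0243 -0.0878] op 0.0551 q [-0.6455  0.0836  1.9486 -0.0533  1.1867 -2.3921] F [ 0.4611  0.2946 -0.6579]
time: 17.05
tcp_pos: [0.4211, -0.2521, 0.1721]
ee_rot: [0.668, -0.061, 0.738, 0.078]
wrist_force: [2.0, -0.9, 0.0]
opening: 0.077
t 17.05 p [ 0.4211 -0.2521  0.1721] phi 101.19433721496281 tilt [-0.9948  0.0339 -0.0963] op 0.077 q [-0.6097 -0.0348  1.7712 -0.0462  1.4966 -2.372 ] F [ 1.9647 -0.8551  0.0204]
```

View pics/w14.png

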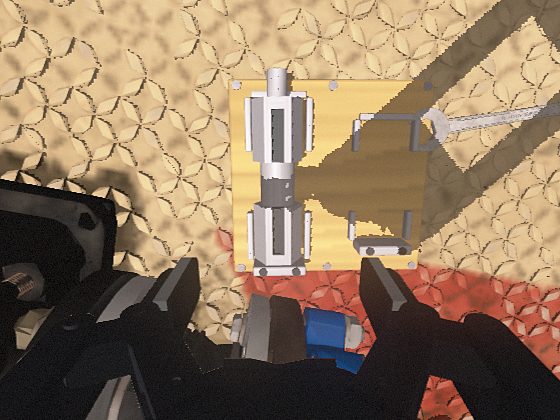

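View pics/st14.png

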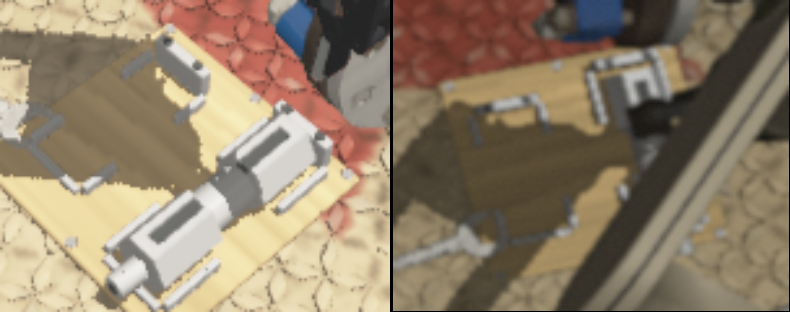

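The long bar lies in its bed: slots on top at (277,130) and (277,228), spigot at (277,78) over the sill. I zoom in to check it is flat.

```bash
python3 - <<'E'
import cv2
t=cv2.imread("pics/w14.png")
cv2.imwrite("pics/w14a.png",cv2.resize(t[60:285,220:340],None,fx=4.5,fy=2.6,interpolation=cv2.INTER_CUBIC))
from h import *
o=np.load("o14.npy",allow_pickle=True).item()
# predicted seated corner pixels
c=np.array([.3916,-.2018,0]);x=np.array([-.9806,-.196,0]);y=np.array([.196,-.9806,0])
b=c+.052*y
for n,(a,l,z) in dict(sillin=(.080,0,.014),stopin=(-.080,0,.036),barendS=(.075,0,.048),barendT=(-.075,0,.048),spig=(.1,0,.037)).items(): print(n,((proj("wrist",b+x*a+y*l+[0,0,z],o)-[220,60])*[4.5,2.6]).round())
E
```

```text
sillin [262.  99.]
stopin [266. 539.]
barendS [267. 101.]
barendT [268. 539.]
spig [265.  26.]
```

View pics/w14a.png

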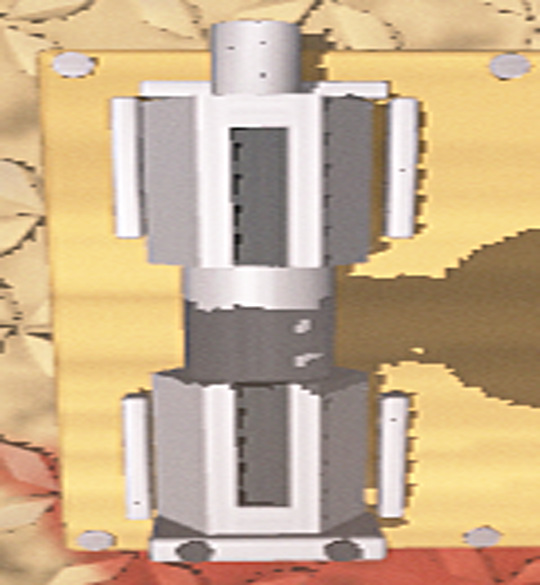

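The long bar lies flat between sill and stop. Next is the short bar: I travel there and turn the jaws along it.

```bash
python3 st.py 0.40 0.24 0.22
python3 -m crank '[{"hand":0.4,"offset":[-0.1,0.22,0],"yaw":0},{"hand":0.4,"offset":[-0.05,0.24,0],"yaw":0},{"hand":0.4,"offset":[0,0.25,0],"yaw":0},{"hand":0.4,"offset":[0,0.25,0],"yaw":0},{"hand":0.4,"offset":[0,0.25,0],"yaw":0},{"hand":0.4,"offset":[0,0.25,0],"yaw":0},{"hand":0.4,"offset":[0,0.25,0],"yaw":0},{"hand":0.4,"offset":[0,0.25,0],"yaw":0},{"hand":0.4,"offset":[0,0.25,0],"yaw":0},{"hand":0.4,"offset":[0,0.2,0],"yaw":0}]'
python3 st.py 0.40 0.24 0.22
```

```text
t 17.2 p [ 0.424  -0.2541  0.1751] phi 101.23716016931954 tilt [-0.9956  0.0271 -0.0899] op 0.0769 q [-0.6095 -0.0369  1.7671 -0.0463  1.4934 -2.3722] F [ 0.3412 -0.0586 -0.4507]
need tool units [-0.1901  2.4519  0.3479]
time: 18.2
tcp_pos: [0.3279, 0.2205, 0.2105]
ee_rot: [0.667, -0.058, 0.739, 0.073]
wrist_force: [0.7, -0.0, -0.2]
opening: 0.0598
t 18.2 p [0.3279 0.2205 0.2105] phi 100.55636340491947 tilt [-0.9945  0.0313 -0.1   ] op 0.0598 q [ 0.4126 -0.3528  1.9772  0.053   1.6078 -1.3444] F [ 0.6853 -0.0233 -0.2201]
need tool units [-0.0835  0.0312  0.3658]
```

```bash
python3 -m crank '[{"hand":0.4,"offset":[-0.01,0,0.15],"yaw":0.094},{"hand":0.4,"offset":[-0.01,0,0.15],"yaw":0.094},{"hand":0.4,"offset":[-0.01,0,0.05],"yaw":0.094},{"hand":0.4,"offset":[0,0,0],"yaw":0.094},{"hand":0.4,"offset":[0,0,0],"yaw":0.094},{"hand":0.4,"offset":[0,0,0],"yaw":0.094},{"hand":0.4,"offset":[0,0,0],"yaw":0.094},{"hand":0.4,"offset":[0,0,0],"yaw":0.094},{"hand":0.4,"offset":[0,0,0],"yaw":0.094},{"hand":0.4,"offset":[0,0,0],"yaw":0.094}]'
python3 st.py 0.448 0.39 0.1
python3 - <<'E'
from h import *
o=manip.get_obs();w=manip.grab_frame("wrist")[:,:,::-1];np.save("o15.npy",o,allow_pickle=True);cv2.imwrite("pics/w15.png",w)
E
```

```text
time: 19.2
tcp_pos: [0.3909, 0.2314, 0.1962]
ee_rot: [0.525, 0.405, 0.596, -0.454]
wrist_force: [0.3, 0.2, -0.1]
opening: 0.0598
t 19.2 p [0.3909 0.2314 0.1962] phi 15.193315498170133 tilt [-0.9925 -0.1161 -0.0371] op 0.0598 q [ 0.3806 -0.1447  1.8312  0.0505  1.5664  0.1146] F [ 0.3397  0.2036 -0.0735]
need tool units [ 0.447   0.5359 -0.6744]
```

View pics/w15.png

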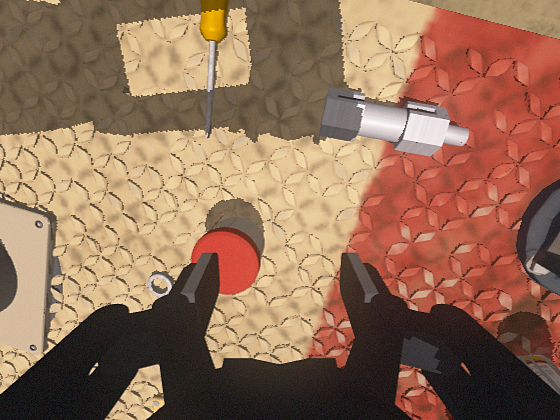

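The short bar is in view from (340,113) to its spigot at (460,133), slot on the side away from the tub. The hand leans about 7°, so I check with a few rows what changes that.

```bash
cat > ti.py <<'E'
from h import *
np.set_printoptions(precision=4,suppress=True)
o=manip.get_obs();A=axes(o);q=o["joints"];h=A[:2,0];r=o["tcp_pos"][:2]/np.linalg.norm(o["tcp_pos"][:2])
print("t",o["time"],"lean radial",h@r,"tang",h@np.array([-r[1],r[0]]),"sum",q[1]+q[2]+q[4]-np.pi,"q4",q[3],"p",o["tcp_pos"],"phi",np.degrees(np.arctan2(A[1,1],A[0,1])))
E
python3 ti.py; python3 -m crank '[{"hand":0.4,"offset":[0,0,0],"yaw":0},{"hand":0.4,"offset":[0,0,0],"yaw":0},{"hand":0.4,"offset":[0,0,0],"yaw":0}]' >/dev/null; python3 ti.py; python3 -m crank '[{"hand":0.4,"offset":[0,0.2,0],"yaw":0},{"hand":0.4,"offset":[0,0.2,0],"yaw":0},{"hand":0.4,"offset":[0,0,0],"yaw":0}]'>/dev/null; python3 ti.py;
```

```text
t 19.25 lean radial -0.10249043947798679 tang 0.066958899967454 sum 0.11192539907422416 q4 0.05047692574752467 p [0.3907 0.2313 0.1959] phi 14.628575245380116
t 19.55 lean radial -0.10544099647257345 tang 0.06741902576877809 sum 0.11495387509166344 q4 0.05043834443168127 p [0.3897 0.2308 0.194 ] phi 15.14622155439478
t 19.85 lean radial -0.11201797483812705 tang 0.06365677785570657 sum 0.11980572989287985 q4 0.04858790997104647 p [0.4664 0.2516 0.1814] phi 15.60464693162676
```

```bash
cat > ti2.py <<'E'
from h import *
np.set_printoptions(precision=4,suppress=True)
def s():
    o=manip.get_obs();A=axes(o);h=A[:2,0];r=o["tcp_pos"][:2]/np.linalg.norm(o["tcp_pos"][:2]);return np.array([o["time"],h@r,h@np.array([-r[1],r[0]]),*o["tcp_pos"]])
print(s());manip.grab_frame("top");print(s());manip.grab_frame("top");print(s())
E
python3 ti2.py; python3 -m crank '[{"hand":0.4,"offset":[-0.2,0,0],"yaw":0}]' >/dev/null; python3 ti2.py;python3 -m crank '[{"hand":0.4,"offset":[0.2,0,0],"yaw":0}]' >/dev/null; python3 ti2.py; python3 -m crank '[{"hand":0.4,"offset":[0,0,0.2],"yaw":0}]' >/dev/null; python3 ti2.py;python3 -m crank '[{"hand":0.4,"offset":[0,0,-0.2],"yaw":0}]' >/dev/null; python3 ti2.py
```

```text
[19.85   -0.112   0.0637  0.4664  0.2516  0.1814]
[19.9    -0.112   0.0639  0.4651  0.2514  0.1823]
[19.95   -0.1112  0.0639  0.4644  0.2514  0.1832]
[20.05   -0.1226  0.065   0.4655  0.2499  0.2175]
[20.1    -0.1085  0.0629  0.4702  0.2514  0.2285]
[20.15   -0.1039  0.0624  0.4714  0.252   0.2284]
[20.25   -0.0896  0.0611  0.4706  0.2538  0.196 ]
[20.3    -0.1027  0.0629  0.4653  0.2521  0.1859]
[20.35   -0.1082  0.0636  0.4637  0.2514  0.1858]
[20.45   -0.1126  0.0573  0.4727  0.2154  0.1849]
[20.5    -0.1153  0.0514  0.4744  0.2082  0.1843]
[20.55   -0.1142  0.0533  0.4743  0.2099  0.1848]
[20.65   -0.1101  0.0601  0.4646  0.2452  0.1871]
[20.7    -0.1079  0.0657  0.4622  0.2523  0.1878]
[20.75   -0.1082  0.0639  0.4627  0.2511  0.1878]
```

A fast downward row changes the lean one way, and settling after the return row keeps that gain. I use this to straighten the hand.

```bash
python3 -m crank '[{"hand":0.4,"offset":[0.2,0,0.15],"yaw":0},{"hand":0.4,"offset":[-0.2,0,-0.15],"yaw":0}]' >/dev/null; python3 ti2.py | tail -1; python3 -m crank '[{"hand":0.4,"offset":[0.2,0,0.15],"yaw":0},{"hand":0.4,"offset":[-0.2,0,-0.15],"yaw":0}]' >/dev/null; python3 ti2.py | tail -1; python3 -m crank '[{"hand":0.4,"offset":[0.2,0,0.15],"yaw":0},{"hand":0.4,"offset":[0.2,0,0.15],"yaw":0},{"hand":0.4,"offset":[-0.2,0,-0.15],"yaw":0}]' >/dev/null; python3 ti2.py | tail -1; python3 -m crank '[{"hand":0.4,"offset":[-0.2,0,-0.15],"yaw":0}]' >/dev/null; python3 ti2.py | tail -1
```

```text
[21.05   -0.0992  0.0642  0.4629  0.2511  0.1885]
[21.35   -0.0896  0.0643  0.4632  0.2504  0.1891]
[21.75   -0.0734  0.0592  0.4717  0.2267  0.1585]
[21.95   -0.06    0.0628  0.4694  0.2561  0.2043]
```

```bash
python3 -m crank '[{"hand":0.4,"offset":[0.2,0,0.15],"yaw":0},{"hand":0.4,"offset":[0.2,0,0.15],"yaw":0},{"hand":0.4,"offset":[0.2,0,0.15],"yaw":0},{"hand":0.4,"offset":[-0.2,0,-0.15],"yaw":0}]' >/dev/null; python3 ti2.py | tail -1; python3 -m crank '[{"hand":0.4,"offset":[-0.2,0,-0.15],"yaw":0}]' >/dev/null; python3 ti2.py | tail -1; python3 -m crank '[{"hand":0.4,"offset":[-0.2,0,-0.15],"yaw":0}]' >/dev/null; python3 ti2.py | tail -1
```

```text
[22.45   -0.0349  0.0548  0.4901  0.2069  0.1362]
[22.65   -0.0208  0.0563  0.4867  0.2356  0.1823]
[22.85   -0.0061  0.0569  0.4826  0.262   0.2249]
```

The radial lean is nearly gone (-0.006 rad). I take a fresh picture of the short bar.

```bash
python3 - <<'E'
from h import *
o=manip.get_obs();w=manip.grab_frame("wrist")[:,:,::-1];np.save("o16.npy",o,allow_pickle=True);cv2.imwrite("pics/w16.png",w)
cv2.imwrite("pics/w16a.png",cv2.resize(w[80:230,130:330],None,fx=4,fy=4,interpolation=cv2.INTER_CUBIC))
E
python3 ti.py
```

```text
t 22.9 lean radial -0.009255850305643888 tang 0.05638000100726979 sum 0.016604521389592453 q4 0.05480892376619703 p [0.4821 0.2606 0.2224] phi 17.76941843685985
```

View pics/w16.png

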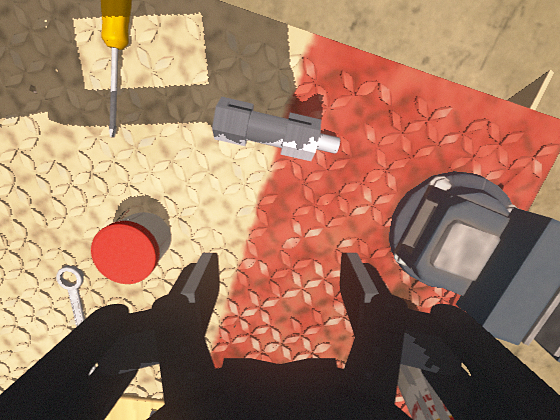

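View pics/w16a.png

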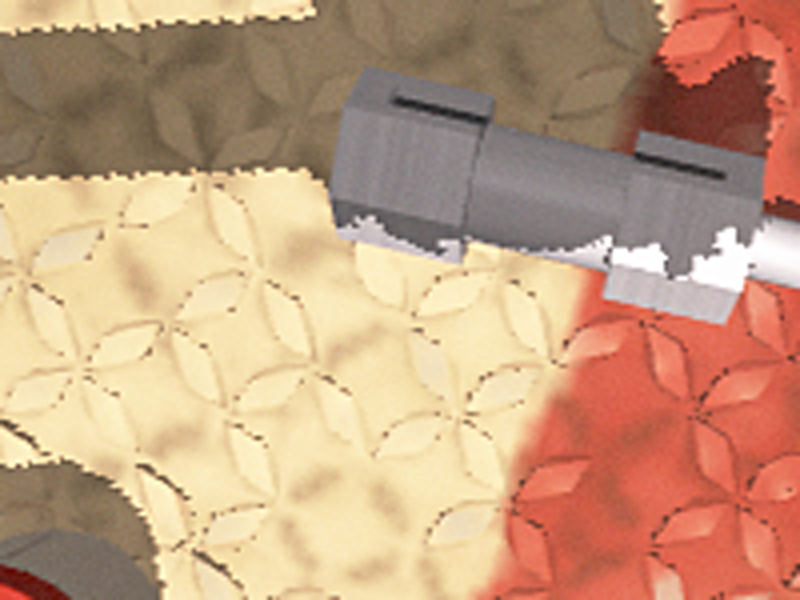

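```bash
python3 - <<'E'
from h import *
np.set_printoptions(precision=4,suppress=True)
o=np.load("o16.npy",allow_pickle=True).item()
P=lambda x,y:onz("wrist",(130+x/4,80+y/4),.04,o)
a,b,c_,d_=P(344,107),P(334,204),P(763,186),P(743,284)
n=(a+b)/2;f=(c_+d_)/2;d=f-n;h=np.arctan2(d[1],d[0]);c=(n+f)/2
print(c,np.linalg.norm(d),np.degrees(h),np.linalg.norm(a-b),np.linalg.norm(c_-d_))
L=np.array([-np.sin(h),np.cos(h),0]);print("push start tcp",c+L*.06)
E
python3 st.py 0.444 0.376 0.1
```

```text
[0.4488 0.3172 0.04  ] 0.10852206309275239 7.237100825572337 0.024317134851513923 0.02528382375562801
push start tcp [0.4413 0.3767 0.04  ]
t 22.9 p [0.4821 0.2606 0.2224] phi 17.76941843685985 tilt [-0.9984 -0.0195 -0.0537] op 0.0598 q [0.3654 0.0048 1.6368 0.0548 1.5166 0.0524] F [-0.0942 -0.616   0.0663]
need tool units [ 0.6437  0.0066 -0.5737]
```

```bash
python3 -m crank '[{"hand":0.4,"offset":[0,0,-0.2],"yaw":0.059},{"hand":0.4,"offset":[0,0,-0.2],"yaw":0.059},{"hand":0.4,"offset":[0.05,0,-0.18],"yaw":0},{"hand":0.4,"offset":[0.1,0,0],"yaw":0}]' >/dev/null; python3 ti2.py | tail -1; python3 st.py 0.443 0.369 0.02
```

```text
[23.4     0.0043  0.0539  0.4572  0.3744  0.1995]
t 23.4 p [0.4572 0.3744 0.1995] phi 6.650912944954659 tilt [-0.9985 -0.0255 -0.0477] op 0.0596 q [0.5659 0.1193 1.5592 0.0543 1.4654 0.4446] F [ 0.3203 -1.4135 -1.3576]
need tool units [ 0.8974 -0.051   0.0615]
```

```bash
python3 -m crank '[{"hand":0.4,"offset":[0.18,-0.01,0.012],"yaw":0},{"hand":0.4,"offset":[0.18,-0.01,0.012],"yaw":0},{"hand":0.4,"offset":[0.18,-0.01,0.012],"yaw":0},{"hand":0.4,"offset":[0.16,-0.01,0.012],"yaw":0},{"hand":0.4,"offset":[0.1,-0.01,0.012],"yaw":0}]' >/dev/null; python3 ti2.py | tail -1; python3 st.py 0.443 0.364 0.005
python3 - <<'E'
from h import *
f=manip.grab_frame("side")[:,:,::-1];cv2.imwrite("pics/s17.png",cv2.resize(f[110:220,140:280],None,fx=5.5,fy=5.4,interpolation=cv2.INTER_CUBIC))
E
```

```text
[24.      0.0111  0.0512  0.4483  0.3659  0.0414]
t 24.0 p [0.4483 0.3659 0.0414] phi 6.6123408860717205 tilt [-0.9986 -0.0183 -0.0491] op 0.0598 q [0.5628 0.236  1.7328 0.0568 1.1685 0.4258] F [-0.8175 -0.5303 -0.4561]
need tool units [ 0.1819 -0.0239  0.0152]
```

View pics/s17.png

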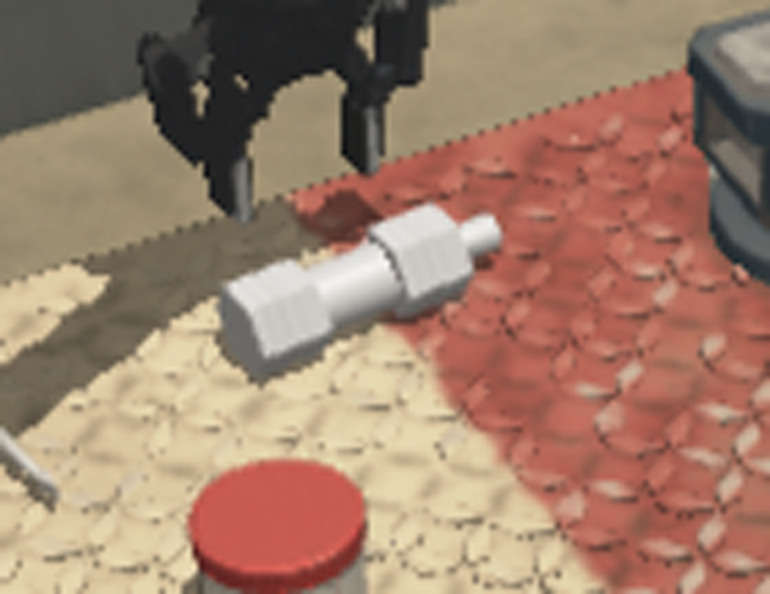

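Both fingers hang behind the bar on its slot side (crop (235,210) and (365,165)). I lower them, make contact and tip the bar.

```bash
python3 -m crank '[{"hand":0.4,"offset":[0.1,-0.02,0],"yaw":-0.006},{"hand":0.4,"offset":[0.07,0,0],"yaw":0},{"hand":0.4,"offset":[0,0,0.04],"yaw":0},{"hand":0.4,"offset":[0,0,0.025],"yaw":0}]'>/dev/null; python3 st.py
python3 -m crank '[{"hand":0.4,"offset":[-0.015,0,0.02],"yaw":0},{"hand":0.4,"offset":[-0.02,0,0.02],"yaw":0},{"hand":0.4,"offset":[-0.02,0,0.015],"yaw":0}]'>/dev/null; python3 st.py
python3 - <<'E'
from h import *
f=manip.grab_frame("side")[:,:,::-1];cv2.imwrite("pics/s18.png",cv2.resize(f[110:220,140:280],None,fx=5.5,fy=5.4,interpolation=cv2.INTER_CUBIC))
E
```

```text
t 24.45 p [0.4531 0.3573 0.0169] phi 7.136098488560561 tilt [-0.9984 -0.0037 -0.0558] op 0.0596 q [0.5455 0.2545 1.7621 0.0587 1.1062 0.3953] F [0.063  0.0787 0.3139]
t 24.75 p [0.4567 0.3447 0.0306] phi 7.066100993485212 tilt [-0.9984 -0.0007 -0.0569] op 0.0598 q [0.5232 0.2205 1.7735 0.0584 1.1267 0.3754] F [-0.2644  0.4111 -0.1935]
```

View pics/s18.png

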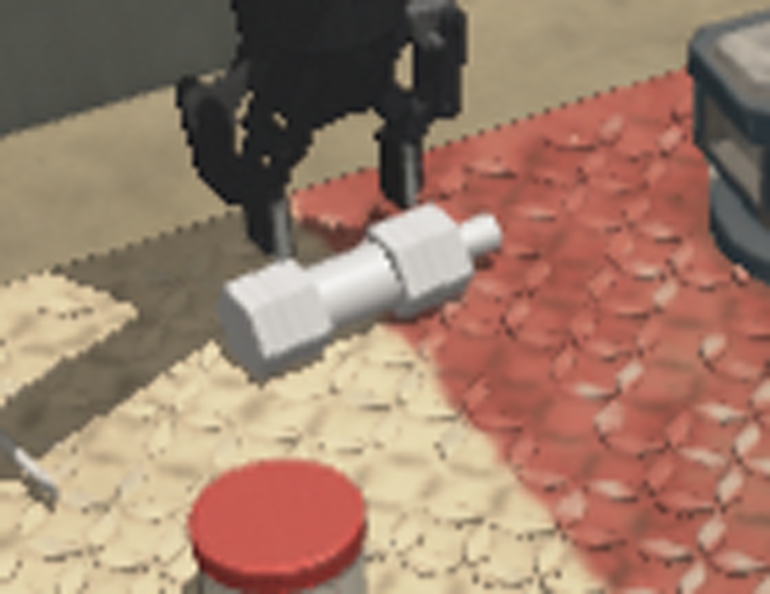

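The bar has not moved: the fingers were too high. I back out and go lower first.

```bash
python3 -m crank '[{"hand":0.4,"offset":[0,-0.02,-0.11],"yaw":0},{"hand":0.4,"offset":[0.06,-0.01,0],"yaw":0},{"hand":0.4,"offset":[0.06,0,0],"yaw":0},{"hand":0.4,"offset":[0.03,0,0],"yaw":0}]'>/dev/null; python3 st.py 0.445 0.364 0.004
```

```text
t 25.2 p [0.4507 0.3683 0.0045] phi 7.005604407527987 tilt [-0.9982  0.0056 -0.0593] op 0.0601 q [0.5647 0.2761 1.7626 0.0583 1.0732 0.4152] F [ 0.6086 -0.4733 -0.4447]
need tool units [ 0.0012 -0.0311  0.0177]
```

```bash
python3 -m crank '[{"hand":0.4,"offset":[0,-0.02,0.05],"yaw":0},{"hand":0.4,"offset":[0,0,0.03],"yaw":0},{"hand":0.4,"offset":[-0.005,0,0.025],"yaw":0}]'>/dev/null; python3 st.py
python3 -m crank '[{"hand":0.4,"offset":[-0.015,0,0.02],"yaw":0},{"hand":0.4,"offset":[-0.02,0,0.02],"yaw":0},{"hand":0.4,"offset":[-0.02,0,0.02],"yaw":0}]'>/dev/null; python3 st.py
python3 - <<'E'
from h import *
f=manip.grab_frame("side")[:,:,::-1];cv2.imwrite("pics/s19.png",cv2.resize(f[110:220,140:280],None,fx=5.5,fy=5.4,interpolation=cv2.INTER_CUBIC))
E
```

```text
t 25.5 p [0.4476 0.3447 0.0019] phi 7.023082039259076 tilt [-0.9983  0.0019 -0.0585] op 0.0591 q [0.531  0.2437 1.8072 0.0605 1.0665 0.3798] F [-0.4575  2.9717  0.552 ]
t 25.8 p [0.4498 0.3306 0.0135] phi 6.957179736041757 tilt [-0.9983  0.0024 -0.0591] op 0.0598 q [0.5066 0.2091 1.823  0.0609 1.0859 0.3573] F [ 0.6539 -0.2295 -0.5314]
```

View pics/s19.png

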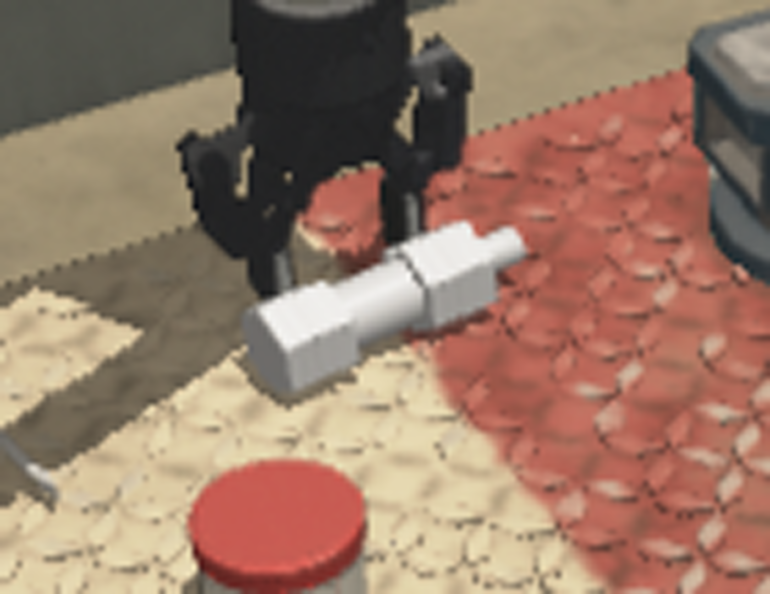

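The bar is now tipping, with the corner edge of its end face at (320,290). I continue inwards and upwards.

```bash
python3 -m crank '[{"hand":0.4,"offset":[-0.02,0,0.02],"yaw":0},{"hand":0.4,"offset":[-0.02,0,0.025],"yaw":0},{"hand":0.4,"offset":[-0.015,0,0.03],"yaw":0},{"hand":0.4,"offset":[-0.01,0,0.03],"yaw":0}]'>/dev/null; python3 st.py
python3 - <<'E'
from h import *
f=manip.grab_frame("side")[:,:,::-1];cv2.imwrite("pics/s20.png",cv2.resize(f[110:220,140:280],None,fx=5.5,fy=5.4,interpolation=cv2.INTER_CUBIC))
E
```

```text
t 26.25 p [0.4536 0.3074 0.0278] phi 6.97307868794699 tilt [-0.9982  0.0045 -0.0594] op 0.0597 q [0.4656 0.1617 1.847  0.0608 1.1094 0.3173] F [-5.2073  7.8412 11.1017]
```

View pics/s20.png

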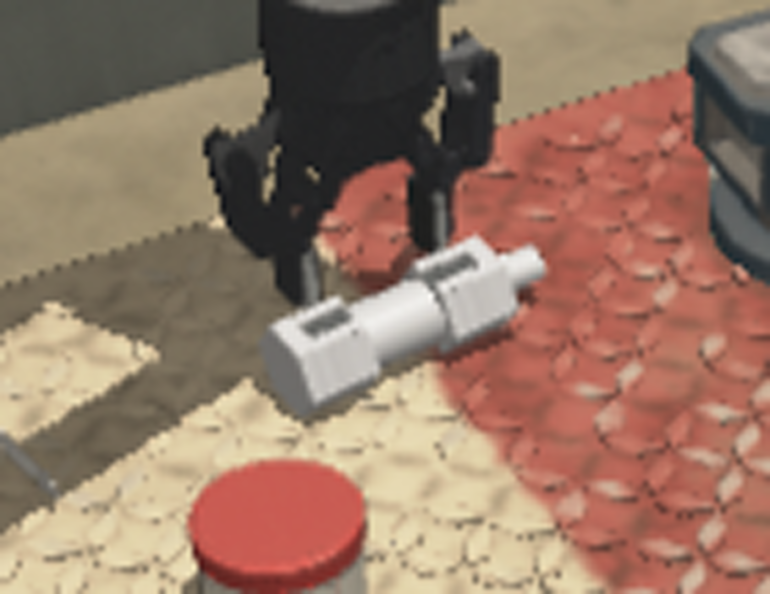

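The short bar's slot is on top (slots at (325,318) and (448,265)). I back off, turn the jaws across it and measure.

```bash
python3 -m crank '[{"hand":0.4,"offset":[-0.03,0,-0.06],"yaw":0},{"hand":0.6,"offset":[-0.15,0,-0.05],"yaw":0},{"hand":1,"offset":[-0.2,0,0],"yaw":-0.05}]'>/dev/null; python3 ti2.py|tail -1
python3 -m crank '[{"hand":1,"offset":[0,0,0],"yaw":-0.094},{"hand":1,"offset":[0,0,0],"yaw":-0.094}]'>/dev/null; python3 ti2.py|tail -1
python3 -m crank '[{"hand":1,"offset":[0,0,0],"yaw":-0.094},{"hand":1,"offset":[0,0,0],"yaw":-0.094},{"hand":1,"offset":[0,0,0],"yaw":-0.094},{"hand":1,"offset":[0,0,0],"yaw":-0.094}]'>/dev/null; python3 ti2.py|tail -1
python3 -m crank '[{"hand":1,"offset":[0,0,0],"yaw":-0.094},{"hand":1,"offset":[0,0,0],"yaw":-0.094},{"hand":1,"offset":[0,0,0],"yaw":-0.094},{"hand":1,"offset":[0,0,0],"yaw":-0.094}]'>/dev/null; python3 ti2.py|tail -1
python3 - <<'E'
from h import *
o=manip.get_obs();w=manip.grab_frame("wrist")[:,:,::-1];np.save("o21.npy",o,allow_pickle=True);cv2.imwrite("pics/w21.png",w)
E
python3 st.py
```

```text
[26.7     0.0334  0.049   0.452   0.3244  0.1084]
[27.      0.0354  0.0485  0.4523  0.3256  0.1098]
[27.5     0.0322  0.0485  0.4509  0.326   0.108 ]
[28.      0.0299  0.0486  0.4499  0.3261  0.1067]
t 28.05 p [0.45   0.3261 0.1067] phi 94.60351110148115 tilt [-0.9984  0.0571  0.0004] op 0.0851 q [ 0.5005  0.0789  1.7777  0.0546  1.2618 -1.1666] F [-0.0783  0.332   0.0884]
```

View pics/w21.png

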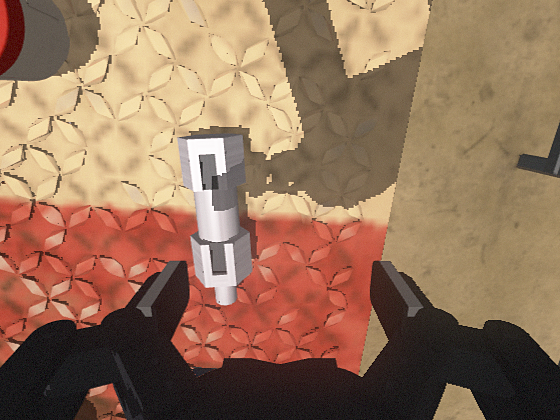

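```bash
python3 - <<'E'
import cv2
t=cv2.imread("pics/w21.png")
cv2.imwrite("pics/w21a.png",cv2.resize(t[125:310,165:265],None,fx=5,fy=3.2,interpolation=cv2.INTER_CUBIC))
E
```

```text
(no output)
```

View pics/w21a.png

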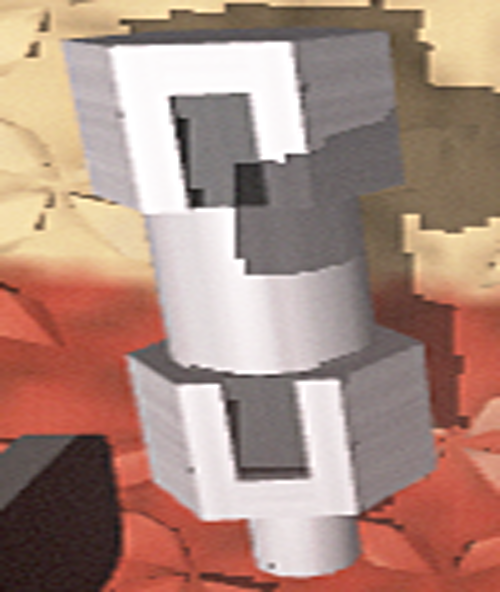

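```bash
python3 - <<'E'
from h import *
np.set_printoptions(precision=4,suppress=True)
o=np.load("o21.npy",allow_pickle=True).item()
P=lambda x,y:onz("wrist",(165+x/5,125+y/3.2),.04,o)
a,b,c_,d_=P(111,45),P(298,42),P(203,518),P(357,514)
n=(a+b)/2;f=(c_+d_)/2;d=f-n;h=np.arctan2(d[1],d[0]);c=(n+f)/2
print(c,np.linalg.norm(d),np.degrees(h),np.linalg.norm(a-b),np.linalg.norm(c_-d_)); e=np.array([np.cos(h),np.sin(h),0]);print("grasp",c+.002*e)
t=c+.001*e;t[2]=.06;A=axes(o);print(A.T@(t-o["tcp_pos"])/.2)
E
```

```text
[0.4529 0.2829 0.04  ] 0.10993454369414463 6.772370208427726 0.02409385993104347 0.023126957820560314
grasp [0.4549 0.2832 0.04  ]
[ 0.2206 -0.2293  0.0014]
```

```bash
python3 -m crank '[{"hand":1,"offset":[0,-0.12,0],"yaw":-0.024},{"hand":1,"offset":[0.02,-0.11,0],"yaw":0}]'>/dev/null; python3 ti2.py|tail -1; python3 tgt.py 0.4529 0.2829 0.02 -0.0145 0 -0.001
```

```text
[28.35    0.0258  0.051   0.454   0.2804  0.0996]
t 28.35 bar centre [0.4531 0.2795 0.114 ] phi 95.80315665819035 tilt [-0.9984  0.0571  0.001 ] need [ 0.4704 -0.0096  0.0003] F [-0.5435  0.4804 -0.304 ] op 0.08563156086737349 tcp [0.454  0.2804 0.0996] q6 -1.2694615317382076
```

```bash
python3 -m crank '[{"hand":1,"offset":[0.13,-0.003,0],"yaw":-0.01},{"hand":1,"offset":[0.14,-0.003,0],"yaw":0},{"hand":1,"offset":[0.12,-0.003,0],"yaw":0},{"hand":1,"offset":[0.05,0,0],"yaw":0}]'>/dev/null; python3 ti2.py|tail -1; python3 tgt.py 0.4529 0.2829 0.02 -0.0145 0 -0.001
```

```text
[28.85    0.034   0.0507  0.4571  0.2864  0.0135]
t 28.85 bar centre [0.4561 0.2855 0.028 ] phi 95.27821171899684 tilt [-0.9981  0.0606  0.0074] need [ 0.0389 -0.0137 -0.0174] F [ 0.0452 -0.6062 -0.8492] op 0.08525497051998925 tcp [0.4571 0.2864 0.0135] q6 -1.2641032471229814
```

```bash
python3 -m crank '[{"hand":1,"offset":[0.035,-0.013,-0.017],"yaw":-0.016}]'>/dev/null; python3 ti2.py|tail -1; python3 tgt.py 0.4529 0.2829 0.02 -0.0145 0 -0.001
python3 -m crank '[{"hand":-1,"offset":[0,0,0],"yaw":0},{"hand":-1,"offset":[0,0,0],"yaw":0},{"hand":-1,"offset":[0,0,0],"yaw":0},{"hand":-1,"offset":[0,0,0],"yaw":0},{"hand":-1,"offset":[0,0,0],"yaw":0}]' 60; python3 st.py
python3 - <<'E'
from h import *
f=manip.grab_frame("side")[:,:,::-1];o=manip.get_obs();w=manip.grab_frame("wrist")[:,:,::-1];np.save("o22.npy",o,allow_pickle=True)
im=np.zeros((400,790,3),np.uint8);im[:,:440]=cv2.resize(w[100:400,115:445],(440,400));im[:,445:]=cv2.resize(f[110:230,160:270],(345,400));cv2.imwrite("pics/ws22.png",im)
cv2.imwrite("pics/w22.png",w)
E
```

```text
[29.05    0.0333  0.0508  0.4535  0.2838  0.0062]
t 29.05 bar centre [0.4525 0.2828 0.0207] phi 96.74924254701247 tilt [-0.9982  0.0602  0.0084] need [ 0.0034 -0.0002  0.0021] F [-0.2235  0.4685 -0.6697] op 0.085074848518686 tcp [0.4535 0.2838 0.0062] q6 -1.2924756189987432
time: 29.55
tcp_pos: [0.4554, 0.2847, 0.0093]
ee_rot: [0.709, -0.019, 0.702, 0.063]
wrist_force: [0.0, 0.2, -4.0]
opening: 0.0302
t 29.55 p [0.4554 0.2847 0.0093] phi 96.67129417537451 tilt [-0.998   0.0617  0.0128] op 0.0302 q [ 0.4257  0.1577  1.891   0.0628  1.0628 -1.2909] F [ 0.0326  0.2195 -3.9698]
```

View pics/ws22.png

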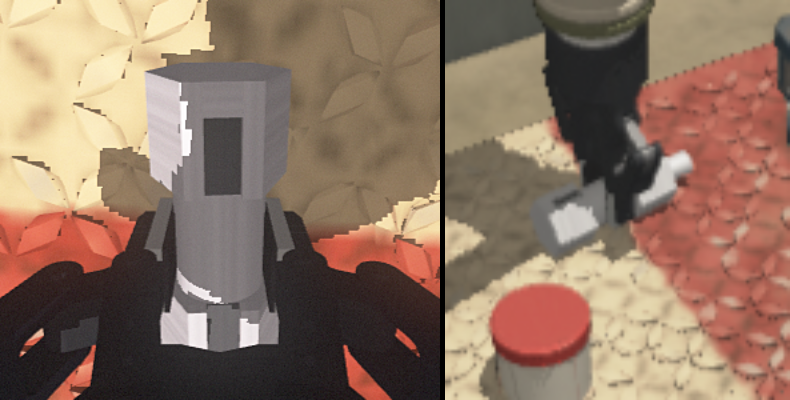

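The jaws hold the waist and the slot is on top (at (222,155) in the left picture). I lift with pauses to keep the hand upright.

```bash
python3 -m crank '[{"hand":-1,"offset":[-0.1,0,0],"yaw":0},{"hand":-1,"offset":[-0.15,0,0],"yaw":0}]'>/dev/null; python3 ti2.py|tail -1;python3 -m crank '[{"hand":-1,"offset":[-0.22,0,0],"yaw":0},{"hand":-1,"offset":[-0.22,0,0],"yaw":0}]'>/dev/null; python3 ti2.py|tail -1;python3 -m crank '[{"hand":-1,"offset":[-0.22,0,0],"yaw":0},{"hand":-1,"offset":[-0.22,0,0],"yaw":0}]'>/dev/null; python3 ti2.py|tail -1
python3 - <<'E'
from h import *
f=manip.grab_frame("side")[:,:,::-1];o=manip.get_obs();w=manip.grab_frame("wrist")[:,:,::-1];np.save("o23.npy",o,allow_pickle=True)
im=np.zeros((400,790,3),np.uint8);im[:,:440]=cv2.resize(w[100:400,115:445],(440,400));im[:,445:]=cv2.resize(f[60:180,180:290],(345,400));cv2.imwrite("pics/ws23.png",im)
E
python3 st.py 0.36 -0.05 0.27
```

```text
[29.95    0.0363  0.0505  0.4546  0.2812  0.0592]
[30.25    0.0322  0.0512  0.453   0.2751  0.1453]
[30.55    0.0271  0.0521  0.4518  0.2692  0.2301]
t 30.65 p [0.4494 0.2683 0.2244] phi 96.59956862460696 tilt [-0.9984  0.0564 -0.004 ] op 0.03 q [ 0.4015 -0.0927  1.7277  0.0554  1.4946 -1.2885] F [ 0.2278 -0.1771 -4.2284]
need tool units [-0.3113 -1.5145 -0.6283]
```

View pics/ws23.png

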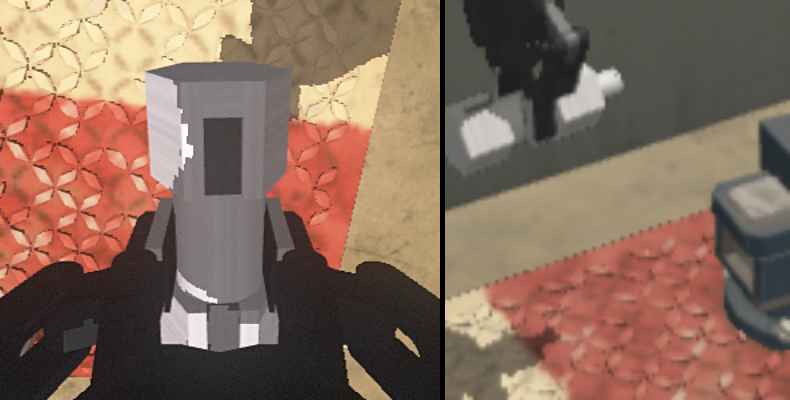

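```bash
python3 -m crank '[{"hand":-1,"offset":[-0.05,-0.19,-0.066],"yaw":0},{"hand":-1,"offset":[-0.05,-0.19,-0.066],"yaw":0},{"hand":-1,"offset":[-0.05,-0.19,-0.066],"yaw":0},{"hand":-1,"offset":[-0.05,-0.19,-0.066],"yaw":0}]'>/dev/null; python3 ti2.py|tail -1;python3 -m crank '[{"hand":-1,"offset":[-0.05,-0.19,-0.066],"yaw":0},{"hand":-1,"offset":[-0.05,-0.19,-0.066],"yaw":0},{"hand":-1,"offset":[-0.05,-0.19,-0.066],"yaw":0},{"hand":-1,"offset":[-0.05,-0.19,-0.066],"yaw":0}]'>/dev/null; python3 ti2.py|tail -1; python3 st.py 0.38 -0.05 0.27
```

```text
[31.15   -0.0181  0.0565  0.4089  0.1053  0.2412]
[31.65   -0.0558  0.0453  0.371  -0.0565  0.262 ]
t 31.65 p [ 0.371  -0.0565  0.262 ] phi 96.69877623411833 tilt [-0.9974  0.0585 -0.0417] op 0.0298 q [-0.3225 -0.4596  1.9609  0.0354  1.703  -2.0079] F [ 0.4356  1.5077 -4.0539]
need tool units [-0.0403  0.0292  0.047 ]
```

```bash
python3 -m crank '[{"hand":-1,"offset":[-0.01,0,0],"yaw":0.094},{"hand":-1,"offset":[-0.01,0,0],"yaw":0.094},{"hand":-1,"offset":[-0.01,0,0],"yaw":0.094},{"hand":-1,"offset":[-0.01,0,0],"yaw":0.094},{"hand":-1,"offset":[-0.01,0,0],"yaw":0.094},{"hand":-1,"offset":[-0.01,0,0],"yaw":0.094},{"hand":-1,"offset":[-0.01,0,0],"yaw":0.094}]'>/dev/null; python3 ti2.py|tail -1; python3 -m crank '[{"hand":-1,"offset":[-0.01,0,0],"yaw":0.094},{"hand":-1,"offset":[-0.01,0,0],"yaw":0.094},{"hand":-1,"offset":[-0.01,0,0],"yaw":0.094},{"hand":-1,"offset":[-0.01,0,0],"yaw":0.094},{"hand":-1,"offset":[-0.01,0,0],"yaw":0.094},{"hand":-1,"offset":[-0.01,0,0],"yaw":0.094},{"hand":-1,"offset":[-0.01,0,0],"yaw":0.094}]'>/dev/null; python3 ti2.py|tail -1; python3 -m crank '[{"hand":-1,"offset":[-0.01,0,0],"yaw":0.094},{"hand":-1,"offset":[-0.01,0,0],"yaw":0.094},{"hand":-1,"offset":[-0.01,0,0],"yaw":0.094},{"hand":-1,"offset":[-0.01,0,0],"yaw":0.094},{"hand":-1,"offset":[-0.01,0,0],"yaw":0.094}]'>/dev/null; python3 ti2.py|tail -1;  python3 st.py 0.38 -0.15 0.27
```

```text
[32.45   -0.0813  0.0532  0.3679 -0.0528  0.2563]
[33.25   -0.0971  0.0578  0.367  -0.0492  0.2582]
[33.85   -0.1037  0.0596  0.3671 -0.0481  0.2629]
t 33.85 p [ 0.3671 -0.0481  0.2629] phi -63.20056708181579 tilt [-0.9928 -0.1077  0.0518] op 0.0304 q [-0.3091 -0.4202  1.934   0.0408  1.7406  0.7957] F [-0.3636 -0.1305 -3.0865]
need tool units [-0.0782  0.4772  0.1765]
```

The lean has grown to about -0.10 while turning, so I straighten the hand again before going over the bed.

```bash
python3 -m crank '[{"hand":-1,"offset":[0.2,0.15,0],"yaw":0},{"hand":-1,"offset":[0.2,0.15,0],"yaw":0},{"hand":-1,"offset":[0.2,0.15,0],"yaw":0},{"hand":-1,"offset":[-0.2,0,0],"yaw":0}]'>/dev/null; python3 ti2.py|tail -1; python3 -m crank '[{"hand":-1,"offset":[-0.22,0,0],"yaw":0}]'>/dev/null; python3 ti2.py|tail -1; python3 -m crank '[{"hand":-1,"offset":[-0.22,0,0],"yaw":0}]'>/dev/null; python3 ti2.py|tail -1; python3 st.py 0.38 -0.15 0.2
```

```text
[34.35   -0.0965  0.0419  0.4069 -0.1227  0.1789]
[34.55   -0.0873  0.0402  0.4134 -0.1269  0.228 ]
[34.75   -0.0768  0.0385  0.4193 -0.1306  0.2776]
t 34.75 p [ 0.4193 -0.1306  0.2776] phi -59.67502855505182 tilt [-0.9963 -0.0827  0.0232] op 0.0301 q [-0.4417 -0.2496  1.7719  0.0277  1.7007  0.6014] F [ 0.9746 -1.6445 -2.2739]
need tool units [0.3928 0.0168 0.2097]
```

```bash
python3 -m crank '[{"hand":-1,"offset":[0.2,0,0.07],"yaw":0},{"hand":-1,"offset":[0.22,0,0.07],"yaw":0},{"hand":-1,"offset":[0.22,0,0.05],"yaw":0},{"hand":-1,"offset":[-0.2,0,0],"yaw":0}]'>/dev/null; python3 ti2.py|tail -1; python3 -m crank '[{"hand":-1,"offset":[-0.22,0,0],"yaw":0.09}]'>/dev/null; python3 ti2.py|tail -1; python3 -m crank '[{"hand":-1,"offset":[-0.22,0,0],"yaw":0.09}]'>/dev/null; python3 ti2.py|tail -1; python3 st.py 0.38 -0.15 0.2
```

```text
[35.25   -0.0562  0.0319  0.3862 -0.1459  0.1942]
[35.45   -0.0433  0.0299  0.3919 -0.15    0.2446]
[35.65   -0.0293  0.0279  0.3969 -0.1536  0.2947]
t 35.65 p [ 0.3969 -0.1536  0.2947] phi -74.47363113393398 tilt [-0.9992 -0.0398  0.0068] op 0.0297 q [-0.5101 -0.3411  1.8131  0.0237  1.7024  0.7923] F [ 0.346  -0.0167 -2.0857]
need tool units [ 0.4752 -0.0209  0.0732]
```

The lean is now small and its pitch matches the grasp to within 1°. I check the hold and the position over the short bed.

```bash
python3 tgt.py 0.3814 -0.1508 0.09 -0.011 0 -0.001; python3 - <<'E'
from h import *
f=manip.grab_frame("side")[:,:,::-1];o=manip.get_obs();w=manip.grab_frame("wrist")[:,:,::-1];np.save("o24.npy",o,allow_pickle=True)
im=np.zeros((400,790,3),np.uint8);im[:,:440]=cv2.resize(w[20:400,60:500],(440,380)).shape[0]*0 if False else 0
im[:380,:440]=w[20:400,60:500];im[:,445:]=cv2.resize(f[180:360,220:375],(345,400));cv2.imwrite("pics/ws24.png",im)
E
```

```text
t 35.65 bar centre [ 0.398  -0.1537  0.3057] phi -74.47363113393398 tilt [-0.9992 -0.0398  0.0068] need [1.0795 0.0068 0.0688] F [ 0.346  -0.0167 -2.0857] op 0.02971992795608644 tcp [ 0.3969 -0.1536  0.2947] q6 0.7922683144253161
```

View pics/ws24.png

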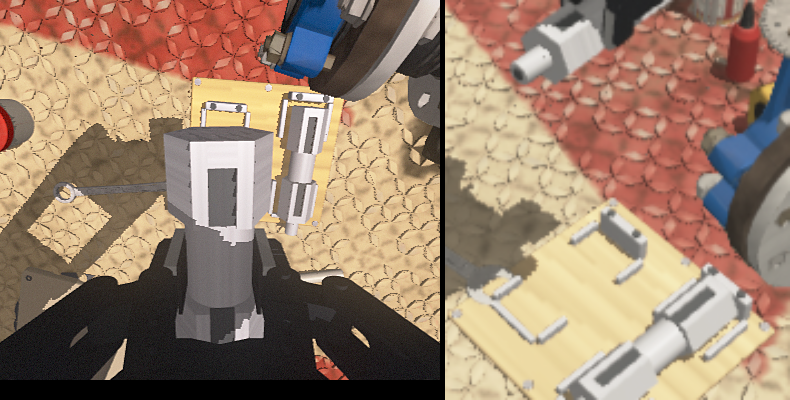

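Wrist view: the bar is held squarely, with the short bed's stop beyond it at (225,108) in the crop. I descend in pauses.

```bash
python3 -m crank '[{"hand":-1,"offset":[0.2,0,0.035],"yaw":0.024},{"hand":-1,"offset":[0.2,0,0.03],"yaw":0.023}]'>/dev/null; python3 ti2.py|tail -1; python3 -m crank '[{"hand":-1,"offset":[0.2,0,0],"yaw":0},{"hand":-1,"offset":[0.2,0,0],"yaw":0}]'>/dev/null; python3 ti2.py|tail -1; python3 tgt.py 0.3814 -0.1508 0.055 -0.011 0 -0.001
```

```text
[36.05   -0.0341  0.0282  0.3817 -0.1529  0.2085]
[36.35   -0.0304  0.0282  0.3819 -0.1505  0.1301]
t 36.35 bar centre [ 0.3831 -0.1507  0.1411] phi -77.75319964686238 tilt [-0.9991 -0.0403  0.0096] need [0.4303 0.0163 0.0042] F [-1.6463  0.4223 -3.6718] op 0.029982153767134333 tcp [ 0.3819 -0.1505  0.1301] q6 0.8309102063318777
```

```bash
python3 -m crank '[{"hand":-1,"offset":[0.18,0.005,0.002],"yaw":0.01},{"hand":-1,"offset":[0.16,0.005,0.002],"yaw":0}]'>/dev/null; python3 ti2.py|tail -1; python3 tgt.py 0.3814 -0.1508 0.028 -0.011 0 -0.001
python3 - <<'E'
from h import *
f=manip.grab_frame("side")[:,:,::-1];o=manip.get_obs();w=manip.grab_frame("wrist")[:,:,::-1];np.save("o25.npy",o,allow_pickle=True)
im=np.zeros((400,790,3),np.uint8)
im[:380,:440]=w[20:400,60:500];im[:,445:]=cv2.resize(f[210:380,220:370],(345,400));cv2.imwrite("pics/ws25.png",im)
E
```

```text
[36.65   -0.0232  0.0273  0.3847 -0.1522  0.0676]
t 36.65 bar centre [ 0.3858 -0.1524  0.0786] phi -78.42322794995319 tilt [-0.9994 -0.0355  0.0045] need [ 0.2531 -0.0032  0.019 ] F [-1.3151  1.3081 -3.7762] op 0.029776215476947667 tcp [ 0.3847 -0.1522  0.0676] q6 0.838688119461933
```

View pics/ws25.png

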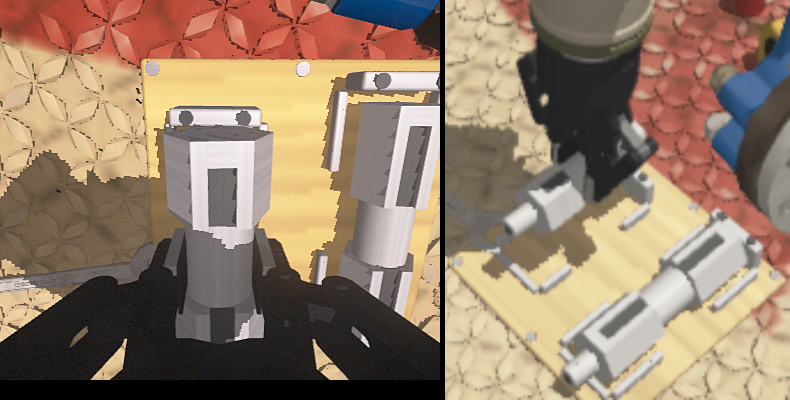

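The stop's centre is at u=215 and the bar's end at 219, so I nudge 2 mm and lower on.

```bash
python3 -m crank '[{"hand":-1,"offset":[0.09,-0.006,0.01],"yaw":0},{"hand":-1,"offset":[0.08,-0.004,0.008],"yaw":0}]'>/dev/null; python3 ti2.py|tail -1; python3 tgt.py 0.3814 -0.1508 0.028 -0.011 0 -0.001
```

```text
[37.05   -0.0067  0.0251  0.3885 -0.1543  0.0443]
t 37.05 bar centre [ 0.3894 -0.1543  0.0553] phi -78.3648036690702 tilt [-0.9997 -0.0247 -0.0081] need [ 0.1367 -0.0221  0.0368] F [ 0.4108  0.9776 -2.4165] op 0.030094131091788642 tcp [ 0.3885 -0.1543  0.0443] q6 0.8360755479746292
```

```bash
python3 -m crank '[{"hand":-1,"offset":[0,-0.015,0.04],"yaw":0.003}]'>/dev/null; python3 ti2.py|tail -1; python3 tgt.py 0.3814 -0.1508 0.028 -0.011 0 -0.001
python3 - <<'E'
from h import *
f=manip.grab_frame("side")[:,:,::-1];o=manip.get_obs();w=manip.grab_frame("wrist")[:,:,::-1];np.save("o26.npy",o,allow_pickle=True)
im=np.zeros((400,790,3),np.uint8)
im[:380,:440]=w[20:400,60:500];im[:,445:]=cv2.resize(f[240:360,220:325],(345,400));cv2.imwrite("pics/ws26.png",im)
E
```

```text
[37.25   -0.0053  0.0247  0.3803 -0.1534  0.0461]
t 37.25 bar centre [ 0.3812 -0.1535  0.0571] phi -78.63583638577757 tilt [-0.9997 -0.0235 -0.0092] need [ 0.1459 -0.0094 -0.0021] F [ 0.4242  0.5581 -3.815 ] op 0.03024514465169761 tcp [ 0.3803 -0.1534  0.0461] q6 0.8331848646961652
```

View pics/ws26.png

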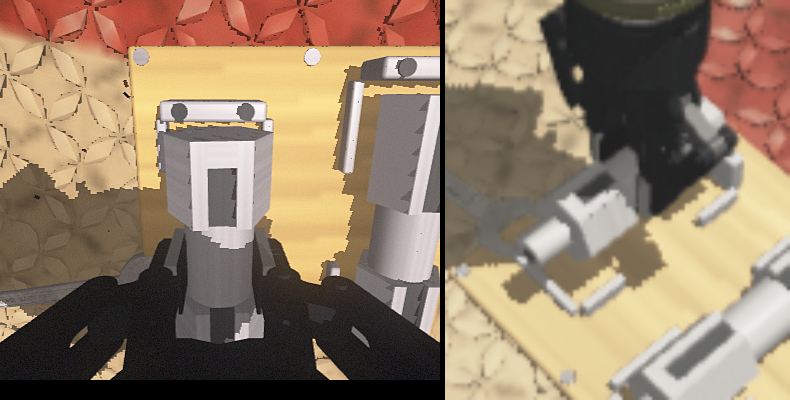

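The bar's end is clear of the stop (crop y 128 against 120). I lower straight down.

```bash
python3 -m crank '[{"hand":-1,"offset":[0.05,-0.008,0.01],"yaw":0}]'>/dev/null; python3 ti2.py|tail -1; python3 tgt.py 0.3814 -0.1508 0.028 -0.011 0 -0.001;python3 -m crank '[{"hand":-1,"offset":[0.05,0,0.01],"yaw":0}]'>/dev/null; python3 ti2.py|tail -1; python3 tgt.py 0.3814 -0.1508 0.028 -0.011 0 -0.001
```

```text
[37.55   -0.0073  0.0252  0.3771 -0.1512  0.0342]
t 37.55 bar centre [ 0.3781 -0.1513  0.0452] phi -78.643027040759 tilt [-0.9997 -0.0251 -0.0077] need [ 0.0861  0.0031 -0.0162] F [ 0.6298  0.2751 -3.0981] op 0.029963823254027317 tcp [ 0.3771 -0.1512  0.0342] q6 0.8330230883979729
[37.75   -0.0109  0.0256  0.3735 -0.1504  0.0222]
t 37.75 bar centre [ 0.3744 -0.1506  0.0332] phi -78.64300137548233 tilt [-0.9996 -0.0274 -0.0049] need [ 0.0258  0.0087 -0.0337] F [-0.7978  0.0762 -3.2188] op 0.029905003659325496 tcp [ 0.3735 -0.1504  0.0222] q6 0.8294549352657702
```

```bash
python3 -m crank '[{"hand":-1,"offset":[-0.01,0.005,-0.034],"yaw":0}]'>/dev/null; python3 ti2.py|tail -1; python3 tgt.py 0.3814 -0.1508 0.028 -0.011 0 -0.001;python3 -m crank '[{"hand":-1,"offset":[0.025,0,0],"yaw":0}]'>/dev/null; python3 ti2.py|tail -1; python3 tgt.py 0.3814 -0.1508 0.028 -0.011 0 -0.001
```

```text
[37.95   -0.0102  0.0259  0.3812 -0.1502  0.0244]
t 37.95 bar centre [ 0.3822 -0.1503  0.0354] phi -78.64424701177728 tilt [-0.9996 -0.0273 -0.0055] need [0.037  0.0025 0.0043] F [ 0.8281 -0.3538 -3.1801] op 0.029888616883848397 tcp [ 0.3812 -0.1502  0.0244] q6 0.8391129290584877
[38.15   -0.0106  0.0259  0.3811 -0.1499  0.019 ]
t 38.15 bar centre [ 0.3821 -0.1501  0.03  ] phi -78.63453454243027 tilt [-0.9996 -0.0276 -0.0051] need [0.0097 0.0033 0.0041] F [-0.6474  1.0429 -3.7868] op 0.029886075199735473 tcp [ 0.3811 -0.1499  0.019 ] q6 0.8390571727147977
```

```bash
python3 -m crank '[{"hand":-1,"offset":[0.015,0,0.003],"yaw":0}]' 30; python3 ti2.py|tail -1; python3 -m crank '[{"hand":-1,"offset":[0.012,0,0.002],"yaw":0}]' 20; python3 ti2.py|tail -1; python3 tgt.py 0.3814 -0.1508 0.028 -0.011 0 -0.001
```

```text
time: 38.25
tcp_pos: [0.3816, -0.1501, 0.0175]
ee_rot: [0.06, 0.705, 0.08, -0.702]
wrist_force: [-17.1, 13.0, 52.9]
opening: 0.03
[38.35   -0.0096  0.0266  0.3816 -0.1501  0.0178]
time: 38.45
tcp_pos: [0.3817, -0.1501, 0.0177]
ee_rot: [0.06, 0.705, 0.08, -0.702]
wrist_force: [-17.2, 9.7, 37.9]
opening: 0.0299
[38.55   -0.0101  0.027   0.3816 -0.1501  0.0177]
t 38.55 bar centre [ 0.3826 -0.1502  0.0287] phi -78.60366638664796 tilt [-0.9996 -0.0281 -0.0062] need [0.0036 0.0019 0.0066] F [-14.0941   7.7684  28.7102] op 0.029844994945175014 tcp [ 0.3816 -0.1501  0.0177] q6 0.8373397454377692
```

The bed carries the bar. I open and rise slowly.

```bash
python3 -m crank '[{"hand":-1,"offset":[-0.006,0,0],"yaw":0},{"hand":0.0,"offset":[0,0,0],"yaw":0},{"hand":0.3,"offset":[0,0,0],"yaw":0},{"hand":0.3,"offset":[0,0,0],"yaw":0}]'; python3 ti2.py|tail -1; python3 -m crank '[{"hand":0.6,"offset":[-0.03,0,0],"yaw":0},{"hand":0.6,"offset":[-0.1,0,0],"yaw":0}]'>/dev/null; python3 ti2.py|tail -1;  python3 -m crank '[{"hand":0.8,"offset":[-0.2,0,0],"yaw":0},{"hand":0.8,"offset":[-0.2,0,0],"yaw":0},{"hand":0.8,"offset":[-0.2,0,0],"yaw":0}]'>/dev/null; python3 ti2.py|tail -1
python3 - <<'E'
from h import *
f=manip.grab_frame("side")[:,:,::-1];o=manip.get_obs();w=manip.grab_frame("wrist")[:,:,::-1];np.save("o27.npy",o,allow_pickle=True)
cv2.imwrite("pics/w27.png",w);cv2.imwrite("pics/s27.png",f)
im=np.zeros((400,790,3),np.uint8)
im[:380,:440]=w[20:400,60:500];im[:,445:]=cv2.resize(f[250:380,220:375],(345,400));cv2.imwrite("pics/ws27.png",im)
E
```

```text
time: 38.95
tcp_pos: [0.3835, -0.1511, 0.0208]
ee_rot: [0.061, 0.706, 0.079, -0.701]
wrist_force: [0.6, -0.3, 0.2]
opening: 0.0554
[39.05   -0.0062  0.0265  0.3833 -0.151   0.0207]
[39.35   -0.0039  0.0262  0.3842 -0.1523  0.0484]
[39.75   -0.0045  0.0263  0.3833 -0.1554  0.1703]
```

View pics/ws27.png

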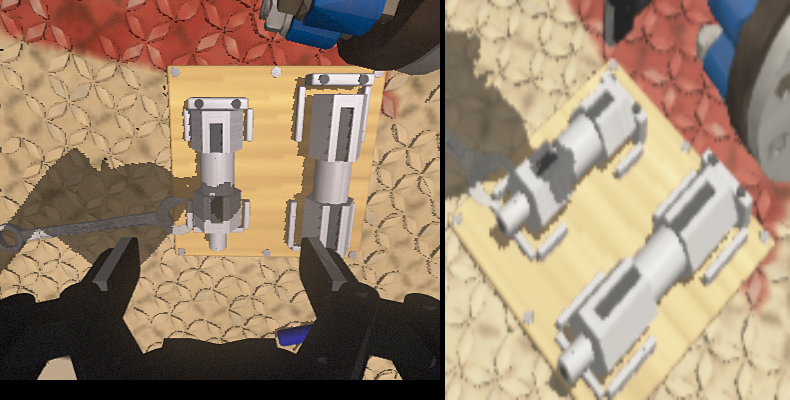

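Both bars lie in their beds, slots up, spigots over the sills. I zoom in on the short bar and compare with the seated prediction.

```bash
python3 - <<'E'
from h import *
w=cv2.imread("pics/w27.png");o=np.load("o27.npy",allow_pickle=True).item()
x0,y0=170,80
cv2.imwrite("pics/w27a.png",cv2.resize(w[80:285,220:450],None,fx=3.4,fy=2.9,interpolation=cv2.INTER_CUBIC))
c=np.array([.3916,-.2018,0]);x=np.array([-.9806,-.196,0]);y=np.array([.196,-.9806,0])
for nm,b,L in (("short",c-.052*y,.055),("long",c+.052*y,.075)):
  for n,(a,z) in dict(endSpig=(L,.048),endStop=(-L,.048),spig=(L+.025,.037),sillin=(L+.005,.014),stopin=(-L-.005,.036)).items(): print(nm,n,((proj("wrist",b+x*a+[0,0,z],o)-[220,80])*[3.4,2.9]).round())
  l,r=[((proj("wrist",b+x*L+y*s*.0115+[0,0,.048],o)-[220,80])*[3.4,2.9]).round() for s in(-1,1)];print(l,r)
E
```

```text
short endSpig [193. 513.]
short endStop [192. 162.]
short spig [194. 566.]
short sillin [196. 483.]
short stopin [194. 141.]
[150. 513.] [235. 514.]
long endSpig [570. 574.]
long endStop [636.  89.]
long spig [550. 622.]
long sillin [534. 538.]
long stopin [620.  71.]
[528. 574.] [612. 575.]
```

View pics/w27a.png

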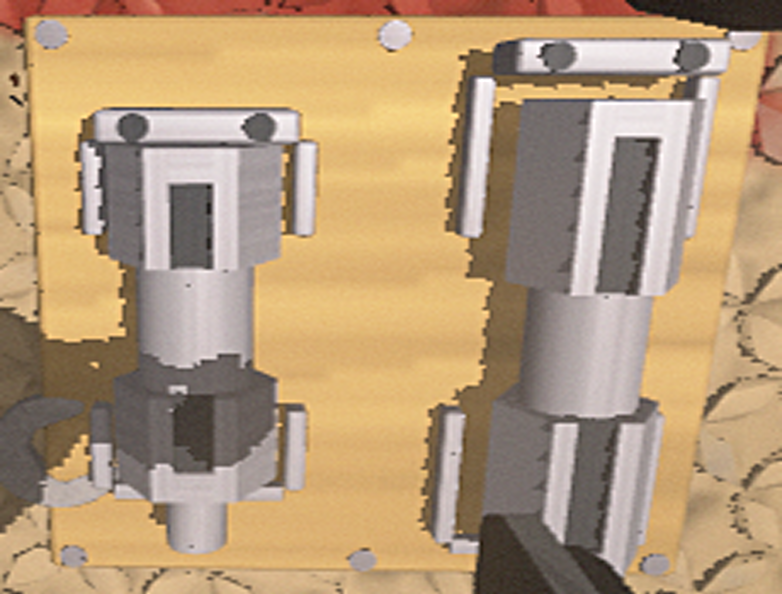

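```bash
python3 -m crank '[{"hand":0.8,"offset":[-0.2,-0.1,0],"yaw":0},{"hand":0.8,"offset":[-0.1,-0.22,0],"yaw":0},{"hand":0.8,"offset":[0,-0.24,0],"yaw":0},{"hand":0.8,"offset":[0,-0.24,0],"yaw":0},{"hand":0.8,"offset":[0,-0.24,0],"yaw":0},{"hand":0.8,"offset":[0,-0.2,0],"yaw":0},{"hand":0.8,"offset":[0,0,0],"yaw":0}]'
python3 - <<'E'
from h import *
for n in("side","top"): 
    f=manip.grab_frame(n)[:,:,::-1];cv2.imwrite(f"pics/{n}28.png",f)
    if n=="side": cv2.imwrite("pics/side28a.png",cv2.resize(f[260:390,215:375],None,fx=4.9,fy=4.5,interpolation=cv2.INTER_CUBIC))
E
python3 st.py
```

```text
time: 40.55
tcp_pos: [0.3253, 0.0963, 0.2226]
ee_rot: [-0.055, -0.699, -0.082, 0.709]
wrist_force: [0.4, -0.1, 0.6]
opening: 0.0769
t 40.65 p [0.3261 0.093  0.2224] phi -79.07176677046564 tilt [-0.9993 -0.037   0.0111] op 0.0769 q [ 0.0873 -0.6307  2.1431  0.0358  1.6439  1.4696] F [0.932  0.3527 0.0466]
```

View pics/side28a.png

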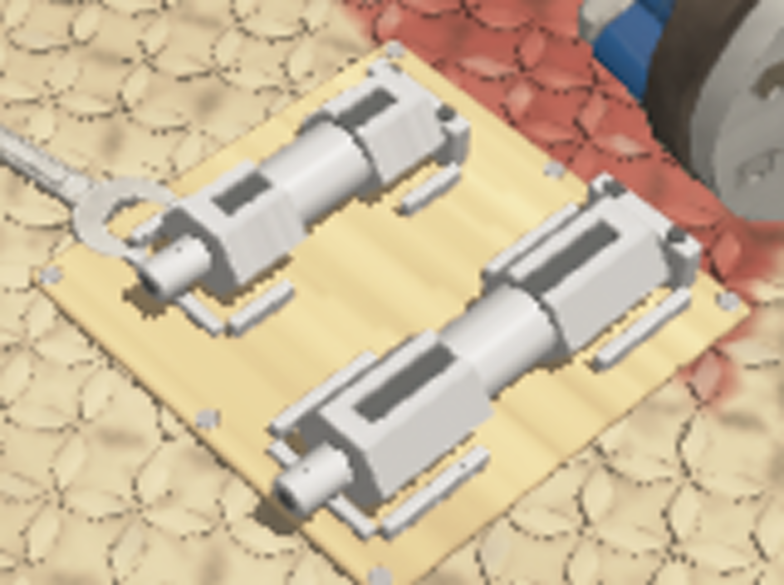

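View pics/top28.png

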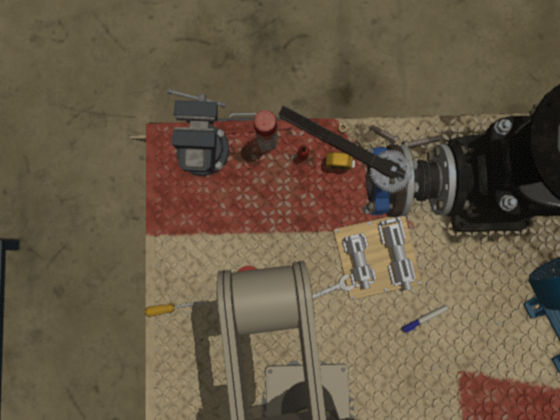

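View pics/side28.png

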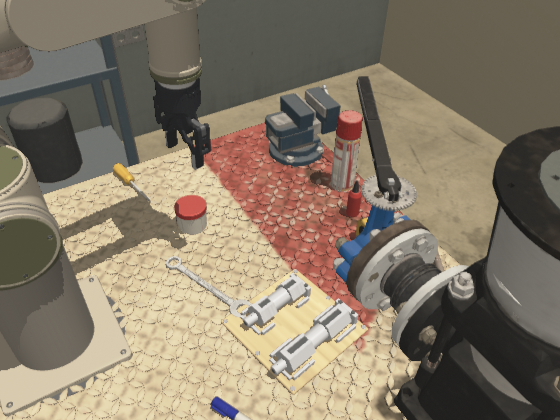

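Both bars lie flat in their beds. The slots are on top (side crop: (243,193)/(368,108) and (405,382)/(570,255)) and the spigots are over the low sills. Spray, dropper, tape and tub are at the same pixels as at the start, and the gripper is clear of everything. I hand in.

```bash
python3 -c "
from station import manip
print(manip.sign_off())"
```

```text
the job is handed in; nothing more can be done
None
```

I rolled the long bar over two flats and the short bar over one. I lifted each by its waist only once its slot was on top, and laid each in the bed of its own length. I handed in at about 40.7 s.

**Last checks:**
- **Bars:** The side and wrist pictures show both bars flat between rails, stop and sill, slots on top and spigots over the low sills. The long bar lies about 3 mm towards its sill and the short bar about 3 mm towards its stop, both inside the 5 mm end clearance.
- **Bystanders:** The spray can, dropper bottle, tub and tape measure show at the same pixels as at the start. The tub was partly hidden by the arm in the last top picture, but the side picture shows it unmoved.
- **Forces:** The highest wrist reading I saw was about 55 N, when the short bar met the bed floor. The hand was empty and clear of everything at the end.

**What went wrong:**
- **Long bar's slot:** I could not tell from the pictures which lower flank had the slot, so the first roll was a guess. It turned out to be the right way.
- **Short bar's first push:** The fingers were too high and missed the bar. I repeated the push lower.
- **Hand lean:** The hand drifted into a lean of up to about 7°. The long bar was lowered about 6° out of level and settled flat when pressed on the floor. I mostly corrected the lean before placing the short bar, which went in about 5° rolled and settled flat on release.

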